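Clip the colour chart to its leaning stand

TASK

Squeeze the levers of the red spring clip to take it off its steel rest, and clip the white colour chart to the board of the leaning stand: one jaw in front of the chart, the other behind the board, near the middle of the top edge and straight in line with the board. Push the clip down, gently, until the board's edge has pushed the yellow stop pad home in its throat, then let it close and let go so that the pad stays home. Leave the chart standing on its ledge, and do not disturb the cassette basket, the jar or the mould block.

Things in the scene. Friction and masses are not known exactly. Their poses are not given: they have to be found in the camera images.
- clip: Red clothes-peg type spring clip, 110 x 44 mm, 130 g, upright on the rest's tab. Origin on the axis of its steel pivot bar (14 mm diameter, along y). +z towards the lever ends (60 mm away), -z towards the jaw tips (50 mm away), x across the jaws. The body is the -x arm and turns by half the opening. Works either way round. Starts with the bar's underside 10 to 17 mm above the tab's edge.
- clip_levers (a point): Midway between the levers, 40 mm above the clip's origin: where to squeeze, along x. Levers are 30 mm wide (y); closed on 10 mm they splay, 26 mm over the outer faces at the pivot to 45 mm at the ends. Squeezing takes about 12 N a side and stops with the levers parallel, about 26 mm over all; the jaw tips are then 25 mm apart, evenly about the middle plane between the fingers.
- clip_throat (a point): Underside of the clip's pivot bar, 7 mm below the clip's origin towards the jaws: the bottom of the throat, where the edge of a plate stops. The throat is 43 mm deep to the jaw tips and 16 mm wide near the bar.
- clip_jaw (a joint): Opening angle of the clip's sprung jaw (rad): 0 when the jaws are 10 mm apart at the tips (as on the rest's tab, or on board plus chart), 0.32 fully open, -0.12 when closed on nothing. The spring always closes it, with about 6 N at the tips on a 10 mm stack.
- rest: Clip rest, fixed: grey base 100 x 110 x 14 mm with an upright steel tab 10 mm thick (its x), 90 mm wide (its y), top edge 107 mm above the table. Origin under the centre of the base.
- stand: Leaning chart stand, fixed: grey base 160 x 170 x 16 mm, origin under its centre. At yaw 0 its board's face looks to +x and up, away from the robot; the top leans to -x, towards the robot, 0.52 rad (30 degrees) off vertical.
- clip_pad (a joint): Travel of the clip's yellow sprung stop pad (m), along the clip's z: 0 when free, hanging 8 mm below the pivot bar's underside in the throat; 0.008 when pushed in by a plate's edge until that edge meets the bar, a hard stop. The spring gives 1.2 N at first, 2.4 N fully in. Closed jaws hold by friction against the pad; fingers that shift as they open can draw the clip back first.
- sleeve: Aluminium sleeve and lipped ledge of the stand, fixed to it. Origin: middle of the ledge top, at mid-thickness of the board. z points up along the leaning board, x is the outward normal (away from the robot), y runs along the edge. The steel board (160 wide, 6 mm thick) is drawn out by an unreported amount and clamped: its top edge lies 147 to 172 mm from the origin along z. Board and chart fill x = -3 to +7 mm.
- chart: White rigid plastic colour chart 130 x 140 x 4 mm with coloured squares, 80 g, loose: it stands on the stand's ledge and leans on the board. Origin in the middle of its bottom edge; z up along the plate, x the outward normal.
- basket: Dark steel basket of blue cassettes, 130 x 100 x 50 mm, loose; origin under its centre. A bystander.
- jar: White-labelled jar with a blue cap, 72 mm diameter, 120 mm tall, loose; origin under its centre. A bystander.
- moulds: Steel mould block 100 x 75 x 30 mm, loose; origin under its centre. A bystander.
Mind the look-alikes: they are no part of the job. Leave any brown or green look-alike of the stand alone. Of the things that look like the chart, the larger one is meant.

How it is judged:
By the outcome, as a careful person would: the job done as asked, in the order asked, and still so for the second after the job is handed in, with the robot touching nothing.
It also fails if it takes over 45 s, if anything falls off the work surface, if the arm or the gripper's body presses on something with over 40 N, if the wrist force passes 120 N, or if a joint passes its speed limit or range.

ROBOT

A 6-joint arm with a two-finger parallel gripper is mounted at the origin on the work surface. World frame = base frame: x ahead of the robot, y to its left, z up, the work surface at z = 0. Lengths are in m, angles in rad, forces in N, time in s.
With the tool pointing down it reaches from about 0.425 to 0.95 m from the base axis. Payload 3.5 kg.
Tool frame: the origin (TCP) lies on the centre line of the jaws, within the pads' length; the fingertips stand 17 mm ahead of it and the grasp point (between the pads) lies 2 mm behind it; z points along the fingers, y is the line along which they close (so a half turn about z gives the same grasp; the last joint's range is limited). The gripper opens to 85 mm and grips with 20 to 120 N. Pads are 22 mm wide; open, the fingers measure 114 mm over their backs; the gripper's body (76 mm by 85 mm) begins 54 mm behind the grasp point. The pads swing forward as they close: fully open they stand 13 mm farther back than shut.
Start: joints at [-1.487, 0.286, 1.577, -0, 1.279, -0.15], TCP at [0.156, -0.657, 0.216] pointing down, gripper open.
Joint ranges: [-2.77, 2.77], [-0.9, 2.22], [0.21, 2.48], [-1.53, 4.67], [0.24, 2.81], [-2.84, 2.84]. Speed limits (rad/s): [2.79, 2.79, 3.14, 3.14, 3.14, 3.14].

INTERFACE

Orientations are given as a unit quaternion [x, y, z, w].
In Python, from plant import ctrl gives the robot as it stands. The module is installed in compiled form; this text tells all that it offers.
- The arm moves only by the tool drive_tool, never from a script. Its argument "moves" is a list of rows, each a list of 3 entries, a list of its own where there are three numbers: the turn, a rotation vector about the tool's x, y, z in rad, then the shift along the tool's x, y, z in m, then the finger opening in m, from 0 to 0.0854. A call has 1 to 5 rows; each row shifts and turns the commanded pose from where the row before left it, along the tool's axes as they then stand; what a row does not reach is not made up. A row lasts 1/8 s, in which the tool goes at most 62.5 mm and 10.7 degrees, less where a joint would pass 70% of its speed; a pose out of reach is approached as far as the arm can. A call with a gripper value outside its range is refused whole. The fingers move at their own pace and stop on an object; "grip_force" is the grip in N (left out, the last holds). Time passes only in rows, so rows that do not move let the fingers close. It gives the time, the measured TCP pose, the force, the opening and the grip force at its end, in the units of the state.
- ctrl.get_state(): the state, without advancing time (a new reading comes with each control period).
- ctrl.read_camera(name): name is "scene" or "top" or "wrist"; returns a dict with "image" (400x640x3 uint8, red, green, blue), "fx", "fy", "cx", "cy" (pixels), "dist" ([k1, k2, p1, p2, k3] as OpenCV has them; the pictures are not rectified), "R" (3x3) and "t" (3): a world point X has camera coordinates R X + t. Camera axes: x right, y down, z forward; pixel columns grow to the right and rows downward; lengths in m; the calibration is good to about 2 mm. A picture is of the moment at which its call begins. There is no depth.
- ctrl.sign_off(): hands the job in; it is judged then, once.
The state is a dict: "time": time; "qpos": joint angles; "dq": joint speeds; "joint_efforts": joint torques, N m; "eef_pos": TCP position; "tcp_rot": TCP orientation; "contact_force": force on the tool from outside, world axes, zero at the start; "wrist_torque": the same for the moment, N m; "opening": opening from 0.0 (shut) to 1.0 (fully open); "finger_force": force on a finger pad.
Only numpy, scipy, OpenCV 4.12 (cv2) and the standard library are available. Lean on these libraries where they do the work, as an engineer would, in place of code of your own. Each camera call takes 0.05 s, during which the arm holds its last target. There are 200 camera calls.

## Working session

There is one attempt and no reset: what is moved stays moved. The work goes in short steps, Python scripts to look and compute and a tool call to move; the robot and the scene stay as the last step left them, time stands still between calls to the robot, and variables do not carry over. Pictures are saved under pics/ and viewed, at most 10 in all, crops included, and the job is handed in when it is done.

Besides the shell and the picture viewer there is one more tool, called after "Call:" as a command line: name --argument value ..., lists and objects as JSON in quotes. drive_tool: Moves the arm, as the interface text tells. Its arguments: {"type":"object","properties":{"moves":{"type":"array","items":{"type":"array"}},"grip_force":{"type":"number"}},"required":["moves"]}

```bash
mkdir -p pics
cat > h.py <<'E'
import numpy as np, cv2, pickle
from plant import ctrl
from scipy.spatial.transform import Rotation as Ro
def snap(name,fn):
    c=ctrl.read_camera(name); pickle.dump(c,open(f'pics/{fn}.pkl','wb')); cv2.imwrite(f'pics/{fn}.png',c['image'][:,:,::-1]); return c
def load(fn): return pickle.load(open(f'pics/{fn}.pkl','rb'))
def ray(c,p):
    K=np.array([[c['fx'],0,c['cx']],[0,c['fy'],c['cy']],[0,0,1.]])
    u=cv2.undistortPoints(np.array([[p]],float),K,np.array(c['dist'],float))[0,0]
    R=np.array(c['R']);t=np.array(c['t']); d=R.T@np.array([u[0],u[1],1]); return -R.T@t,d/np.linalg.norm(d)
def tri(*cp):
    A=np.zeros((3,3));b=np.zeros(3);L=[]
    for c,p in cp:
        o,d=ray(c,p);P=np.eye(3)-np.outer(d,d);A+=P;b+=P@o;L.append((o,P))
    X=np.linalg.solve(A,b);return X,max(np.linalg.norm(P@(X-o)) for o,P in L)
def plane(c,p,z):
    o,d=ray(c,p);return o+d*(z-o[2])/d[2]
def proj(c,X):
    K=np.array([[c['fx'],0,c['cx']],[0,c['fy'],c['cy']],[0,0,1.]])
    return cv2.projectPoints(np.atleast_2d(np.array(X,float)),cv2.Rodrigues(np.array(c['R'],float))[0],np.array(c['t'],float),K,np.array(c['dist'],float))[0][:,0]
E
python3 - <<'E'
from h import *
import numpy as np
a=snap('scene','s0');b=snap('top','t0');w=snap('wrist','w0')
for c in(a,b,w):
    R=np.array(c['R']);print(-R.T@np.array(c['t']),R[2],c['fx'])
s=ctrl.get_state();print(s)
E
```

```text
[1.02878003 0.40771355 1.02696462] [-0.44972951 -0.3629273  -0.81610486] 469.2355106310173
[0.27388904 0.02023555 1.4012451 ] [ 0.185308   -0.00571349 -0.98266388] 448.9035669421886
[ 0.22269319 -0.64130285  0.37305591] [-0.26200266 -0.06048181 -0.96317006] 282.31739721780343
{'time': 0.15, 'qpos': array([-1.48701501e+00,  2.87002620e-01,  1.57785580e+00,  5.84467445e-06,
        1.27857253e+00, -1.50004176e-01]), 'dq': array([ 1.08046038e-03, -3.01917354e-03, -6.49812672e-03,  1.49227929e-04,
       -1.63518936e-03,  2.46202034e-05]), 'joint_efforts': array([ 2.11590930e-03, -4.06600285e+01, -2.93140912e+01, -1.35118926e-04,
        3.94013798e-03,  1.28760021e-06]), 'eef_pos': array([ 0.15635364, -0.65608928,  0.21512981]), 'tcp_rot': array([ 9.93175498e-01,  1.16625836e-01,  3.32250059e-05, -9.18555283e-04]), 'contact_force': array([-0.04284144, -0.05030131,  0.10169675]), 'wrist_torque': array([0.03114278, 0.03712789, 0.01762864]), 'finger_force': 0.0, 'opening': 0.9989324034384609}
```

View pics/s0.png

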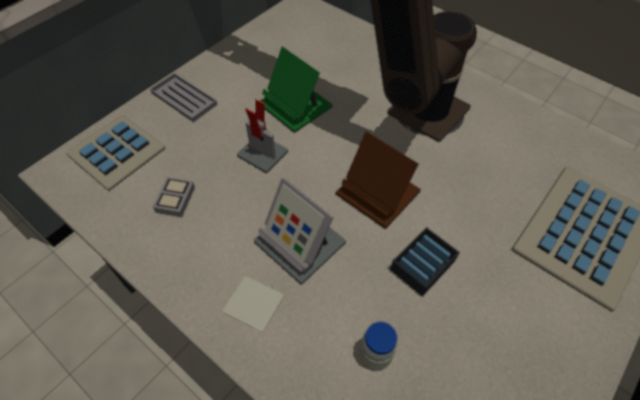

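View pics/t0.png

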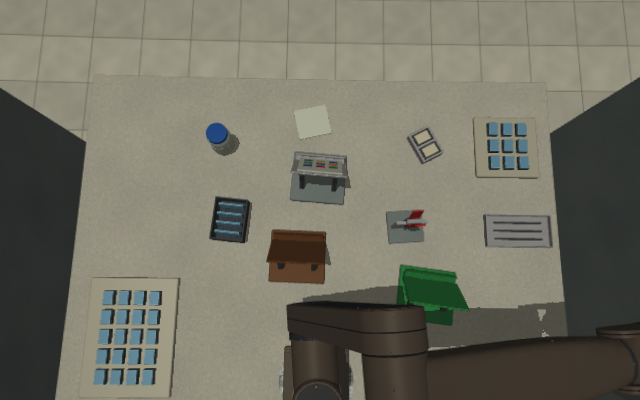

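The grey stand with the colour-square chart is at scene (300,230) and top (320,178). The red clip is at scene (258,120) and top (415,222). The brown stand (scene 380,180) and the green stand (scene 295,90) are look-alikes. The plain white card (scene 253,303) is the smaller, flat chart look-alike, so the larger one, on the grey stand with the coloured squares, is meant. I'll confirm that in enlarged crops.

Run:
```python
from h import *
a=cv2.imread('pics/s0.png');b=cv2.imread('pics/t0.png')
def cr(i,x,y,w,h,k): return cv2.resize(i[y:y+h,x:x+w],None,fx=k,fy=k,interpolation=cv2.INTER_CUBIC)
# each tile 400x300
T=np.vstack([np.hstack([cr(a,245,175,100,75,4),cr(a,235,95,80,60,5)]),np.hstack([cr(b,280,140,80,60,5),cr(b,380,200,60,45,6.6667)[:300,:400]])])
T=T[:600,:800];
cv2.imwrite('pics/c1.png',T);print(T.shape)
```

```text
(600, 800, 3)
```

View pics/c1.png

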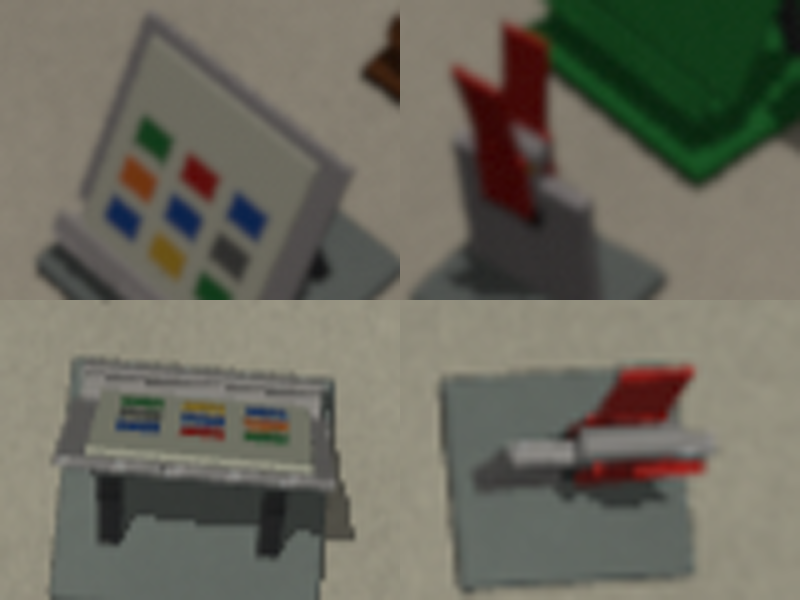

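View pics/w0.png

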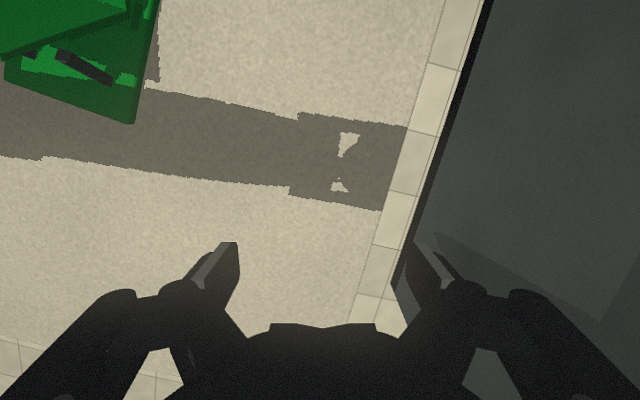

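Top: the tab runs along world y, with the clip on its -y half. The grey stand carries the 9-square chart, so it is the one meant. Board top corners: scene (333,217.5)/(282.5,178.7), top (292,172)/(346.4,177.6).

Run:
```python
from h import *
a=load('s0');b=load('t0')
np.set_printoptions(precision=4,suppress=True)
for n,p,q in[('board +y',(333,217.5),(292,172)),('board -y',(282.5,178.75),(346.4,177.6)),('lev+x -y',(246,108.6),(423.8,210.2)),('lev+x +y',(254.6,114),(413.3,210.8)),('tab +y end',(273,136),(396.5,223.2))]:
    print(n,*tri((a,p),(b,q)))
# base corners from top, z=.014 / .016
f=lambda x,y:(380+x/6.6667,200+y/6.6667)
print('rest',[plane(b,f(*p),.014) for p in((45,78),(292,75),(60,290),(292,276))])
g=lambda x,y:(280+x/5,140+y/5)
print('stand',[plane(b,g(*p),.016) for p in((75,58),(333,80),(50,298),(318,300))])
```

```text
board +y [0.5844 0.0798 0.1683] 0.001872598641021193
board -y [ 0.5728 -0.0762  0.1642] 0.00019377196708179447
lev+x -y [ 0.4784 -0.2858  0.1867] 0.0008873516724093657
lev+x +y [ 0.4767 -0.2576  0.1842] 0.0008832208187498163
tab +y end [ 0.4524 -0.2257  0.105 ] 0.0011052574040168804
rest [array([ 0.5014, -0.2142,  0.014 ]), array([ 0.5048, -0.3301,  0.014 ]), array([ 0.4021, -0.2196,  0.014 ]), array([ 0.4104, -0.3271,  0.014 ])]
stand [array([0.6912, 0.0773, 0.016 ]), array([ 0.6795, -0.088 ,  0.016 ]), array([0.5345, 0.0894, 0.016 ]), array([ 0.5361, -0.0789,  0.016 ])]
```

```bash
cat >> h.py <<'E'
def plan(p,R,n,p0=None,R0=None):
    s=ctrl.get_state()
    p0=np.array(s['eef_pos']) if p0 is None else np.array(p0);R0=Ro.from_quat(s['tcp_rot']) if R0 is None else R0
    rv=(R0.inv()*R).as_rotvec()/n; d=(np.array(p)-p0)/n; Q=R0
    print('turn',np.round(rv,4))
    for i in range(n):
        print(np.round(Q.inv().apply(d),4).tolist()); Q=Q*Ro.from_rotvec(rv)
def tool(yaw,lean=0): # x=+y(yaw), y=+x, z down ; lean tips tool z towards +x
    x=np.array([-np.sin(yaw),np.cos(yaw),0]);f=np.array([np.cos(yaw),np.sin(yaw),0])
    z=f*np.sin(lean)-np.array([0,0,np.cos(lean)]);return Ro.from_matrix(np.c_[x,np.cross(z,x),z])
E
python3 -c "
from h import *
plan([.455,-.272,.30],tool(.05),9)"
```

```text
turn [-1.000e-04 -2.000e-04 -1.541e-01]
[0.0422, -0.0338, -0.0094]
[0.0469, -0.027, -0.0094]
[0.0504, -0.0195, -0.0094]
[0.0528, -0.0115, -0.0094]
[0.054, -0.0032, -0.0094]
[0.0538, 0.0051, -0.0094]
[0.0524, 0.0133, -0.0094]
[0.0497, 0.0212, -0.0094]
[0.0459, 0.0286, -0.0094]
```

Call:
drive_tool --moves '[[[0, 0, -0.154], [0.042, -0.034, -0.0094], 0.085], [[0, 0, -0.154], [0.047, -0.027, -0.0094], 0.085], [[0, 0, -0.154], [0.05, -0.0195, -0.0094], 0.085], [[0, 0, -0.154], [0.053, -0.0115, -0.0094], 0.085], [[0, 0, -0.154], [0.054, -0.003, -0.0094], 0.085]]'

```text
time: 0.78
eef_pos: [0.3229, -0.4415, 0.2632]
tcp_rot: [0.876, 0.483, 0.0, -0.0]
contact_force: [0.6, -0.7, -0.2]
opening: 0.996
finger_force: 0.0
```

Call:
drive_tool --moves '[[[0, 0, -0.154], [0.054, 0.005, -0.0094], 0.085], [[0, 0, -0.154], [0.052, 0.013, -0.0094], 0.085], [[0, 0, -0.154], [0.05, 0.021, -0.0094], 0.085], [[0, 0, -0.154], [0.046, 0.0285, -0.0094], 0.085], [[0, 0, 0], [0, 0, 0], 0.085]]'

```text
time: 1.4
eef_pos: [0.4562, -0.2697, 0.3017]
tcp_rot: [0.688, 0.726, 0.0, 0.001]
contact_force: [-0.0, -0.5, 0.7]
opening: 0.997
finger_force: 0.0
```

Run:
```python
from h import *
w=snap('wrist','w1');s=ctrl.get_state();print(s['eef_pos'],Ro.from_quat(s['tcp_rot']).as_matrix(),s['time'])
i=w['image'][:,:,::-1]
cv2.imwrite('pics/w1v.png',cv2.resize(i[0:360,130:610],None,fx=1.65,fy=1.65,interpolation=cv2.INTER_CUBIC)[:600,:800])
```

```text
[ 0.45508752 -0.27105772  0.30096893] [[-5.15217571e-02  9.98671872e-01 -2.35935476e-06]
 [ 9.98671670e-01  5.15217451e-02 -6.36660922e-04]
 [-6.35693797e-04 -3.51581101e-05 -9.99999797e-01]] 1.45
```

View pics/w1v.png

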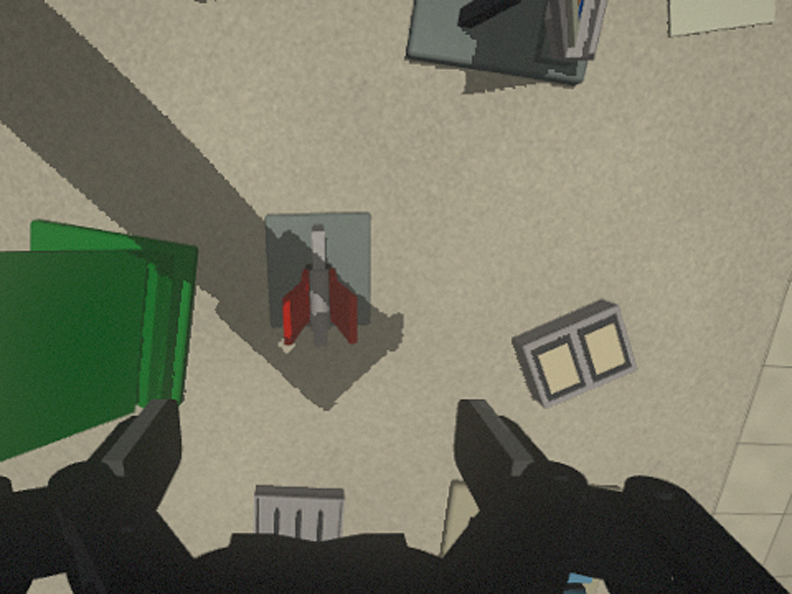

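Clip levers' top corners are at crop (284,343), (284,303) and (356,342), (355,300). The tab's far end is at (319,226), and the fingers straddle column ~318. The green look-alike is 110+ px to the left.

Run:
```python
from h import *
np.set_printoptions(precision=4,suppress=True)
w=load('w1');b=load('t0');a=load('s0')
f=lambda x,y:(130+x/1.65,y/1.65)
P=lambda l,p,z:print(l,plane(w,f(*p),z))
for p in((284,343),(284,303),(356,342),(355,300)):P('lev',p,.187)
for p in((313,227),(326,227)):P('tab+y end',p,.107)
P('bar +y end',(320,264),.1275)
for p in((266,215),(371,213),(369,323)):P('base',p,.014)
print(tri((w,f(356,342)),(b,(423.8,210.2)),(a,(246,108.6))), tri((w,f(319.5,227)),(b,(396.5,223.2))))
i=w['image'][130:215,285:355][:,:,::-1]
cv2.imwrite('pics/w1c.png',cv2.resize(i,None,fx=7,fy=7,interpolation=cv2.INTER_CUBIC))
```

```text
lev [ 0.4371 -0.2904  0.187 ]
lev [ 0.4362 -0.2652  0.187 ]
lev [ 0.4812 -0.2873  0.187 ]
lev [ 0.4786 -0.261   0.187 ]
tab+y end [ 0.4509 -0.2246  0.107 ]
tab+y end [ 0.4605 -0.2241  0.107 ]
bar +y end [ 0.4573 -0.249   0.1275]
base [ 0.4061 -0.2219  0.014 ]
base [ 0.5038 -0.2146  0.014 ]
base [ 0.5109 -0.3208  0.014 ]
(array([ 0.4794, -0.2859,  0.1876]), np.float64(0.0020061653133797265)) (array([ 0.4545, -0.2258,  0.1032]), np.float64(0.001719414662934836))
```

View pics/w1c.png

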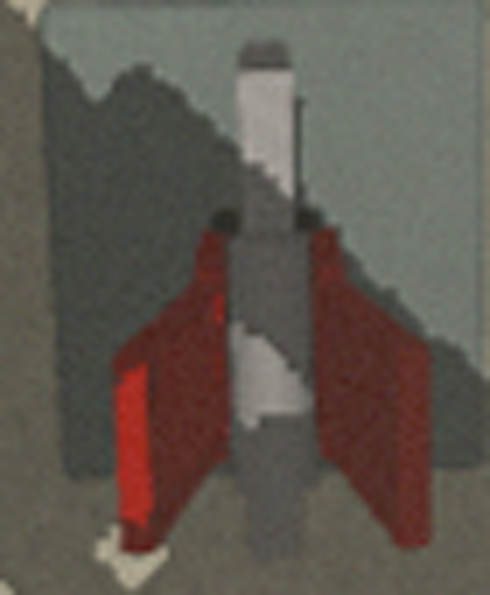

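Run:
```python
from h import *
np.set_printoptions(precision=4,suppress=True)
w=load('w1')
f=lambda x,y:(285+x/7-.4,130+y/7-.4)
for n,p,z in[('L+y',(118,362),.1875),('L-y',(121,550),.1875),('R+y',(431,350),.1875),('R-y',(431,548),.1875),('tab+y',(265,68),.107),('tab-y',(274,555),.107),('bar+y',(271,235),.127)]: print(n,plane(w,f(*p),z))
```

```text
L+y [ 0.4355 -0.2628  0.1875]
L-y [ 0.4369 -0.2905  0.1875]
R+y [ 0.4794 -0.2586  0.1875]
R-y [ 0.4816 -0.2878  0.1875]
tab+y [ 0.4544 -0.2265  0.107 ]
tab-y [ 0.461 -0.316  0.107]
bar+y [ 0.4568 -0.2528  0.127 ]
```

Clip at (0.458,-0.275), yaw ≈0.07, lever tops at 0.187, so the origin is at about 0.1275 as it should be. Descending.

Call:
drive_tool --moves '[[[0, 0, -0.018], [-0.004, 0.003, 0.04], 0.075], [[0, 0, 0], [0, 0, 0.045], 0.07], [[0, 0, 0], [0, 0, 0.03], 0.07], [[0, 0, 0], [0, 0, 0.02], 0.07], [[0, 0, 0], [0, 0, 0], 0.07]]' --grip_force 40

```text
time: 2.08
eef_pos: [0.4555, -0.2761, 0.1631]
tcp_rot: [0.684, 0.729, -0.0, -0.003]
contact_force: [-0.0, 0.5, 0.5]
opening: 0.819
finger_force: 0.0
```

Run:
```python
from h import *
w=snap('wrist','w2');s=ctrl.get_state();print(s['eef_pos'],Ro.from_quat(s['tcp_rot']).as_matrix()[:,0],s['opening'],s['contact_force'])
cv2.imwrite('pics/w2v.png',w['image'][60:400,120:580][:,:,::-1])
```

```text
[ 0.45644506 -0.27671679  0.16490546] [-0.06459148  0.99791066  0.00150258] 0.8191126806851091 [ 0.42513585  0.26530552 -0.46376412]
```

View pics/w2v.png

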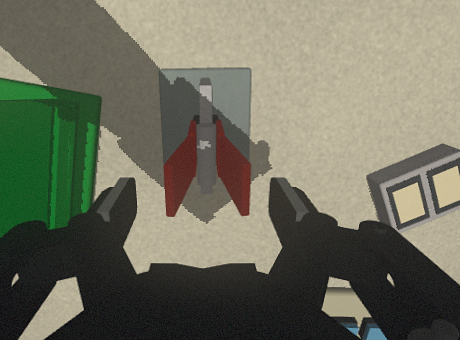

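Fingers straddle the levers. Their centre is at col 202 and the clip's at col 208, so I'll shift +2 mm and squeeze.

Call:
drive_tool --moves '[[[0, 0, -0.005], [0.0015, 0.002, 0], 0.06], [[0, 0, 0], [0, 0, 0], 0.045], [[0, 0, 0], [0, 0, 0], 0.035], [[0, 0, 0], [0, 0, 0], 0.02], [[0, 0, 0], [0, 0, 0], 0.02]]' --grip_force 30

```text
time: 2.75
eef_pos: [0.4598, -0.2745, 0.1662]
tcp_rot: [0.681, 0.732, 0.0, 0.0]
contact_force: [0.6, -0.1, -0.6]
opening: 0.272
finger_force: 29.4
```

Call:
drive_tool --moves '[[[0, 0, 0], [0, 0, 0], 0.02], [[0, 0, 0], [0, 0, 0], 0.02], [[0, 0, 0], [0, 0, 0], 0.02]]'

```text
time: 3.12
eef_pos: [0.4597, -0.2745, 0.1659]
tcp_rot: [0.681, 0.732, 0.0, 0.0]
contact_force: [0.4, 0.7, 0.9]
opening: 0.27
finger_force: 29.4
```

Call:
drive_tool --moves '[[[0, 0, 0], [0, 0, -0.01], 0.02], [[0, 0, 0], [0, 0, -0.025], 0.02], [[0, 0, 0], [0, 0, -0.045], 0.02], [[0, 0, 0], [0, 0, -0.055], 0.02], [[0, 0, 0], [0, 0, -0.02], 0.02]]'

```text
time: 3.75
eef_pos: [0.4603, -0.2753, 0.3255]
tcp_rot: [0.681, 0.732, -0.0, 0.003]
contact_force: [-0.7, -0.8, -0.5]
opening: 0.27
finger_force: 29.6
```

Run:
```python
from h import *
w=snap('wrist','w3');s=ctrl.get_state();print(s['eef_pos'],Ro.from_quat(s['tcp_rot']).as_matrix()[:,0],s['opening'],s['contact_force'])
a=snap('scene','s1');b=snap('top','t1')
W=cv2.resize(w['image'][40:340,120:520],None,fx=1,fy=1)
S=cv2.resize(a['image'][60:160,220:320],(400,300) if 0 else (300,300),interpolation=cv2.INTER_CUBIC)
# stand in the top cam and scene cam, enlarged
T1=cv2.resize(b['image'][140:210,280:360],(343,300),interpolation=cv2.INTER_CUBIC)
T2=cv2.resize(a['image'][170:245,250:345],(380,300),interpolation=cv2.INTER_CUBIC)
r1=np.hstack([W,S]);r2=np.hstack([T1,T2]);m=max(r1.shape[1],r2.shape[1])
pad=lambda r:np.pad(r,((0,0),(0,m-r.shape[1]),(0,0)))
cv2.imwrite('pics/c3.png',np.vstack([pad(r1),pad(r2)])[:,:,::-1])
```

```text
[ 0.46062997 -0.27548232  0.32658805] [-0.07196551  0.99738913 -0.00599004] 0.2725386759163088 [-0.32167564  0.18498674  1.0699395 ]
```

View pics/c3.png

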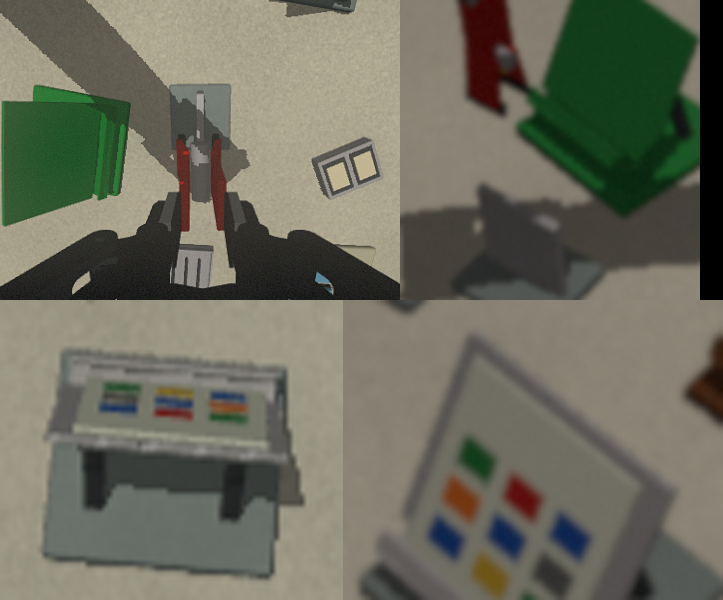

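Clip held squarely. The top-cam and scene-cam crops show the board's top edge above the chart's. Going to a leaned pre-insertion pose above the board.

```bash
python3 -c "
from h import *
plan([.500,.002,.305],tool(-.074,.52),6)"
```

```text
turn [-0.0865 -0.0063  0.0238]
[0.0455, 0.0101, 0.0026]
[0.0457, 0.0087, 0.0031]
[0.0459, 0.0073, 0.0035]
[0.0461, 0.0059, 0.0038]
[0.0463, 0.0045, 0.004]
[0.0464, 0.003, 0.004]
```

Call:
drive_tool --moves '[[[-0.0865, -0.0063, 0.024], [0.0455, 0.01, 0.0026], 0.02], [[-0.0865, -0.0063, 0.024], [0.0455, 0.009, 0.003], 0.02], [[-0.0865, -0.0063, 0.024], [0.046, 0.007, 0.0035], 0.02], [[-0.0865, -0.0063, 0.024], [0.046, 0.006, 0.004], 0.02], [[-0.0865, -0.0063, 0.024], [0.046, 0.0045, 0.004], 0.02]]'

```text
time: 4.53
eef_pos: [0.492, -0.0429, 0.3035]
tcp_rot: [0.709, 0.673, 0.146, 0.156]
contact_force: [0.7, 0.5, -1.3]
opening: 0.269
finger_force: 29.6
```

Call:
drive_tool --moves '[[[-0.0865, -0.0063, 0.024], [0.046, 0.003, 0.004], 0.02], [[0, 0, 0], [0, 0, 0], 0.02], [[0, 0, 0], [0, 0, 0], 0.02]]'

```text
time: 4.9
eef_pos: [0.4993, 0.0013, 0.3026]
tcp_rot: [0.709, 0.658, 0.174, 0.187]
contact_force: [0.5, 0.5, -0.7]
opening: 0.275
finger_force: 29.6
```

Run:
```python
from h import *
np.set_printoptions(precision=4,suppress=True)
w=snap('wrist','w4');s=ctrl.get_state();print(s['eef_pos'],Ro.from_quat(s['tcp_rot']).as_matrix(),tool(-.074,.52).as_matrix(),s['opening'],s['contact_force'],s['qpos'])
cv2.imwrite('pics/w4v.png',cv2.resize(w['image'][0:300,120:520],(800,600),interpolation=cv2.INTER_CUBIC)[:,:,::-1])
```

```text
[0.4998 0.0005 0.3034] [[ 0.0758  0.867   0.4925]
 [ 0.9971 -0.0661 -0.037 ]
 [ 0.0004  0.4939 -0.8695]] [[ 0.0739  0.8654  0.4955]
 [ 0.9973 -0.0642 -0.0367]
 [ 0.      0.4969 -0.8678]] 0.2658565416967428 [ 0.3554  0.1729 -2.3779] [-0.2485 -0.4909  2.197   0.1067  0.9281 -0.2143]
```

View pics/w4v.png

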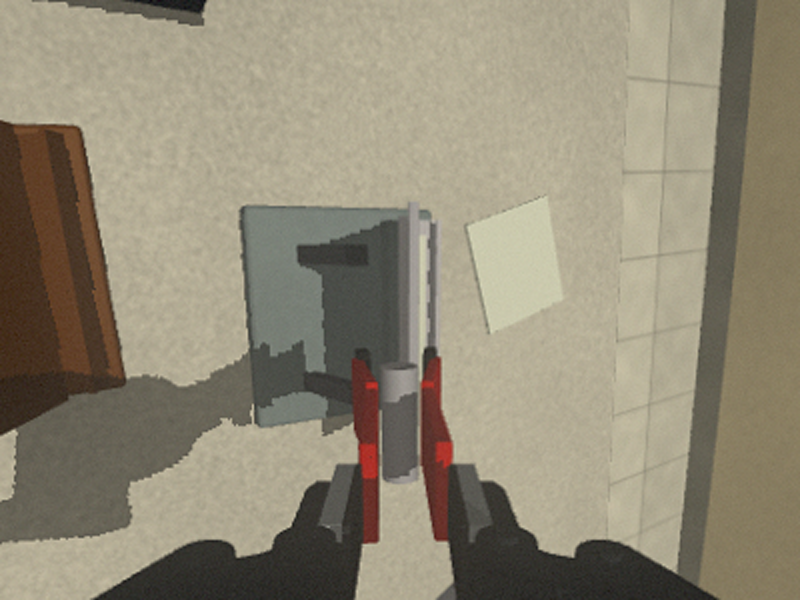

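The board's top edge is a thin strip at view col ~413, rows 203 to 360. It runs just right of the bar (col 399) because it lies deeper. The chart (pale) and the ledge lip are to its right, towards +x. I'll measure these in tool coordinates.

```bash
cat >> h.py <<'E'
def toolplane(c,p,zt,pos,R):
    o,d=ray(c,p);o=R.inv().apply(o-pos);d=R.inv().apply(d);return (o+d*(zt-o[2])/d[2])
E
python3 - <<'E'
from h import *
np.set_printoptions(precision=4,suppress=True,linewidth=200)
w=load('w4');a=load('s1');b=load('t1')
im=w['image']
for r in (99,101,103,105,110,120,135,150,165,176):
    print(r,im[r,318:342].sum(1)//3)
print('bar row 188',im[188,300:345].tolist()[0:45:1] if 0 else (im[188,295:345].astype(int).sum(1)//3), )
print('clip row 240 red', np.where((im[240,:,0].astype(int)-im[240,:,1]>50))[0])
print('clip row 190 red', np.where((im[190,:,0].astype(int)-im[190,:,1]>50))[0])
print('clip row 215 red', np.where((im[215,:,0].astype(int)-im[215,:,1]>50))[0])
print(tri((w,(327,101.5)),(a,(333,217.5)),(b,(292,172))),tri((w,(327,101.5)),(b,(292,172))))
s=ctrl.get_state();pos=np.array(s['eef_pos']);R=Ro.from_quat(s['tcp_rot'])
for X in ([.5844,.0798,.1683],[.5728,-.0762,.1642]): print(R.inv().apply(X-pos))
for zt in(.14,.15,.16,.17): print(zt,toolplane(w,(327,101.5),zt,pos,R),toolplane(w,(325.5,180),zt,pos,R))
for p in((319.5,183),(320,240)): print('bar',toolplane(w,p,.0385-.007,pos,R))
E
```

```text
99 [165 168 168 162 165 159 161 164 167 164 167 171 165 164 164 167 167 168 165 167 170 167 167 170]
101 [162 166 168 166 163 155 135 150 155 155 156 159 167 164 168 165 163 168 165 164 160 161 162 165]
103 [148 159 162 162 156 149 128 149 154 158 154 159 168 170 169 164 164 168 170 171 166 163 166 166]
105 [112 111 111 113 110 113 121 148 154 154 153 129 103 103 104 110 138 160 166 167 166 169 171 164]
110 [ 92  97 103 104 103 102 118 153 152 158 153 154 159 161 157 160 146 143 176 166 153 173 170 171]
120 [ 77  91 106 102 102 101 115 156 153 157 156 167 196 192 189 157  96 101 101 118 155 173 170 167]
135 [ 79  93 101 104 104  97 116 153 154 159 152 162 192 194 186 160 123  96 101 117 152 168 170 171]
150 [ 78  91 100  97  99 102 124 154 157 156 153 156 191 191 185 169 156 100  98 122 169 167 163 163]
165 [ 74  87  99  92  99 100 123 154 156 155 156 162 191 186 182 165 158  97 100 118 166 166 167 172]
176 [ 76  85  96  98  97 100 120 157 152 157 154 163 186 147  45  55  57  58  54  54 109 170 167 167]
bar row 188 [ 73  58  59  60  57  62  58  64  59  61  61  65  66  73  72  81  94 105 114 121 128 134 136 142 150 151 156 153 151 148 151 145 135 130 154 178  98  59  67  67  70  71  73  78  74 115 175 171 166
 168]
clip row 240 red [302 303 304 305 306 307 338 339 340 341 342 343]
clip row 190 red [306 331 332 333 334 335 336 337 338 339]
clip row 215 red [302 303 304 305 306 307 308 340 341 342 343]
(array([0.5851, 0.0802, 0.1704]), np.float64(0.0022025810174384867)) (array([0.5839, 0.0792, 0.1744]), np.float64(0.0012902606350200922))
[0.0854 0.0014 0.1563]
[-0.0711 -0.0004  0.1599]
0.14 [0.0854 0.0039 0.14  ] [0.0049 0.0027 0.14  ]
0.15 [0.0859 0.004  0.15  ] [0.0028 0.0029 0.15  ]
0.16 [0.0865 0.0042 0.16  ] [0.0007 0.003  0.16  ]
0.17 [0.0871 0.0043 0.17  ] [-0.0015  0.0031  0.17  ]
bar [ 0.0258 -0.0025  0.0315]
bar [-0.0166 -0.0022  0.0315]
```

Run:
```python
from h import *
np.set_printoptions(precision=4,suppress=True,linewidth=200)
w=load('w4');im=w['image'].astype(int)
s=ctrl.get_state();pos=np.array(s['eef_pos']);R=Ro.from_quat(s['tcp_rot'])
red=(im[:,:,0]-im[:,:,1]>30)&(im[:,:,2]<90)
for r in range(180,272,8):
    c=np.where(red[r,285:355])[0]+285;print(r,c.min(),c.max(),len(c))
g=im.sum(2)//3
print('tips 175',g[175,292:342]);print('tips 178',g[178,292:342]);
print('bar 200',g[200,300:340]);print('bar 232',g[232,300:340]);print('fing 245',g[245,280:365])
for X in([0,0,0],[0,0,.0385],[.022,0,.0385],[.022,0,.088],[0.011,0,.017],[.015,0,-.0215],[-.015,0,-.0215],[.08,0,.157],[0,0,.157]): print(X,proj(w,R.apply(X)+pos))
```

```text
180 296 339 11
188 296 339 19
196 297 339 21
204 297 339 21
212 297 342 25
220 299 345 26
228 299 345 26
236 300 343 21
244 301 343 19
252 302 343 17
260 302 343 15
268 302 343 14
tips 175 [ 76  72  70  73  71  58  49  46  42  45  45  48  63  78  72  70  68  78  75  71  71  67  71  74  76  78  73  86  96 100 102 100 121 155 150 157 152 164 192 173  45  48  51  54  49  62 110 170 169
 166]
tips 178 [ 73  73  71  73  76  63  46  53  50  50  53  55  58  70  73  73  71  74  73  74  70  73  72  73  76  78  74  84  99  96  95  98 121 155 156 155 151 163 177  96  49  55  55  58  56  59  76 113 143
 167]
bar 200 [ 57  60  60  63  67  65  65  63  65  67  78  92 104 114 123 132 136 143 139 111  85  92  89  90  90  86  90  77 101 132 105  58  57  69  69  67  70  63  73  78]
bar 232 [ 57  82  89  84  89  91  86  87  78  88 133 100  83  86  88  92  91  90  91  90  89  91  90  90  90  91  86  82  94 129  95  56  60  56  61  59  56  63  65  67]
fing 245 [ 51  49  50  51  78  87  84  83  81  80  81  88  83  82  70  48  57  50  50  50  49  60  63  64  64  65  67  55  58 102 177 174 173 170 169 164 165 167 171 172 170 163 163 171 170 165 171 166 163
 167 165 174 162  68  59  63  60  57  69  68  66  65  65  68  47  49  50  49  49  52  67  88  85  88  86  86  86  86  84  87  81  68  56  52  54]
[0, 0, 0] [[323.1568 236.2037]]
[0, 0, 0.0385] [[323.0665 215.2621]]
[0.022, 0, 0.0385] [[323.145  186.0371]]
[0.022, 0, 0.088] [[323.05   173.2305]]
[0.011, 0, 0.017] [[323.1566 210.0864]]
[0.015, 0, -0.0215] [[323.3059 225.8937]]
[-0.015, 0, -0.0215] [[323.1504 277.3917]]
[0.08, 0, 0.157] [[323.0958 107.7265]]
[0, 0, 0.157] [[322.9186 181.1163]]
```

The clip leans about 0.05 rad in the fingers: levers centred, bar −2 mm, jaw tips −4.5 mm. The board's edge mid-plane is at tool y ≈ +5 mm, so the stack middle is at +7 mm. I'll turn −0.05 about tool x, shift, and advance part way.

Call:
drive_tool --moves '[[[-0.05, 0, 0], [0.005, 0.007, 0], 0.02], [[0, 0, 0], [0, -0.001, 0.02], 0.02], [[0, 0, 0], [0, -0.0015, 0.03], 0.02], [[0, 0, 0], [0, 0, 0], 0.02], [[0, 0, 0], [0, 0, 0], 0.02]]'

```text
time: 5.58
eef_pos: [0.5316, 0.0028, 0.2657]
tcp_rot: [0.704, 0.652, 0.191, 0.206]
contact_force: [0.1, 0.1, -2.1]
opening: 0.271
finger_force: 29.7
```

Run:
```python
from h import *
np.set_printoptions(precision=4,suppress=True,linewidth=220)
w=snap('wrist','w5');im=w['image'].astype(int);snap('scene','s5');snap('top','t5')
s=ctrl.get_state();pos=np.array(s['eef_pos']);R=Ro.from_quat(s['tcp_rot']);print(pos,R.as_matrix()[:,2],s['contact_force'])
g=im.sum(2)//3
for r in range(60,200,8): print(r,g[r,300:345])
print([proj(w,R.apply(X)+pos)[0] for X in([0,0,0],[0,0,.0385],[.022,0,.088],[.08,0,.107])])
```

```text
[0.5318 0.0034 0.2668] [ 0.54   -0.041  -0.8407] [ 0.4693 -0.0589 -0.8529]
60 [162 171 166 168 167 167 161 161 163 160 158 154 159 159 159 159 163 164 165 166 166 166 166 164 162 159 164 169 166 163 161 164 164 166 165 165 162 157 165 163 164 158 157 159 160]
68 [161 162 162 166 165 160 159 159 158 157 159 166 165 163 164 165 169 164 164 162 163 165 166 168 162 158 159 159 158 160 158 161 157 161 163 162 165 165 169 165 167 166 166 164 166]
76 [168 162 160 166 169 167 165 161 159 162 168 167 164 162 158 163 163 167 164 165 157 157 165 167 167 165 161 161 164 163 159 158 159 157 161 164 162 159 155 159 163 162 161 158 160]
84 [167 161 162 166 169 167 162 160 166 163 168 167 163 162 161 165 164 161 163 161 160 161 159 157 157 162 164 164 163 160 158 161 159 156 158 165 165 163 165 162 162 164 166 166 166]
92 [169 162 162 166 167 165 164 159 157 165 164 159 159 161 166 167 169 164 165 165 163 160 160 163 163 163 161 165 166 161 158 156 163 165 169 163 160 165 165 163 161 160 165 162 161]
100 [157 160 161 161 157 158 154 158 159 160 162 163 166 164 160 158 162 161 161 161 166 159 159 156
[... 1734 characters left out ...]
 161 165 161 157 165 165]
180 [ 53  56  46  44  56  76  96  98 124 147 151 153 154 140  97 111 104 118 138 125  95  96 103 137 163 162 168 167 165 164 152  89  49  57  60  68  65  67  67  73 114 174 166 165 162]
188 [ 58  57  61  61  57  63  61  81  91  90  80  87 101 110 115 121 128 135 140 141 149 151 148 147 145 142 140 133 131 150 155  74  59  63  65  66  67  73  77  67 109 160 163 164 168]
196 [ 54  59  55  57  52  60  64  62  70  78  84  86  98 103 113 123 128 131 140 141 150 148 142 102  97  81  82  81 101 135  98  58  67  65  69  68  65  67  73  79 116 165 163 160 164]
[array([322.8908, 234.6354]), array([322.9028, 213.8543]), array([322.9193, 171.8904]), array([322.9368, 103.9581])]
```

In this view the jaw line at the edge is at col ≈316.6 and the stack centre at ≈312.5, so the clip is ~3.8 mm too far out. Correcting, then sliding the jaws partly over.

Call:
drive_tool --moves '[[[0, 0, 0], [0, -0.0038, 0], 0.02], [[0, 0, 0], [0, 0, 0], 0.02], [[0, 0, 0], [0, 0, 0], 0.02]]'

```text
time: 6.1
eef_pos: [0.5281, 0.0042, 0.2634]
tcp_rot: [0.704, 0.653, 0.191, 0.206]
contact_force: [0.6, -0.3, -1.8]
opening: 0.275
finger_force: 29.7
```

Run:
```python
from h import *
np.set_printoptions(precision=4,suppress=True,linewidth=220)
w=snap('wrist','w6');im=w['image'].astype(int)
s=ctrl.get_state();pos=np.array(s['eef_pos']);R=Ro.from_quat(s['tcp_rot']);print(pos,R.as_matrix()[:,2],s['contact_force'])
g=im.sum(2)//3
for r in (120,140,160,172,176,180): print(r,g[r,290:345])
cv2.imwrite('pics/w6v.png',cv2.resize(w['image'][80:290,240:410],(648,800) if 0 else (485,600),interpolation=cv2.INTER_CUBIC)[:,:,::-1])
```

```text
[0.5282 0.0042 0.2633] [ 0.5383 -0.0401 -0.8418] [ 0.2521  0.4404 -1.248 ]
120 [ 73  74  72  74  69  67  70  69  73  69  69  72  72  73  72  93  99  99 102 100  89  88 141 149 153 148 135 149 150 166 165 170 157  96 101 104 135 169 166 160 159 156 160 161 155 155 155 160 160 162 160 142 115 168
 187]
140 [ 72  78  69  73  76  72  68  67  71  68  72  74  72  73  77  79 102  99 100 100  94  83 121 148 152 150 151 147 160 190 187 179 130  96  99 103 132 166 162 167 164 165 168 168 161 157 158 161 159 157 155 155 158 162
 164]
160 [ 73  72  75  74  74  72  70  67  70  74  70  72  73  69  76  79  92  99  94  99  93  84 107 152 150 149 154 145 157 186 186 177 130  93  96 108 132 164 160 164 163 166 162 163 163 164 161 165 167 170 166 165 164 156
 165]
172 [ 71  70  70  71  69  73  74  70  69  74  71  74  74  71  73  71  83  98  94  96  93  81 102 150 150 151 144 152 158 175 128 133 137  92  95 105 129 160 161 168 166 168 169 171 172 170 171 171 168 164 163 164 165 167
 166]
176 [ 67  72  69  72  73  71  68  62  44  42  50  53  53  48  54  63  89  96  94  92  91  81 102 151 149 155 143  89  96 110 112 107 105  98  95 105 131 161 159 171 155  96  51  57  57  59  61  57 110 168 167 168 163 164
 164]
180 [ 67  69  71  76  75  65  56  61  59  52  58  51  50  49  54  64  82  96  96  95  91  85 100 141 108  93  94  96  98 102 106 104 101  96  98 101 133 162 163 169 155  90  56  58  57  64  69  68  67  69 112 169 169 169
 168]
```

View pics/w6v.png

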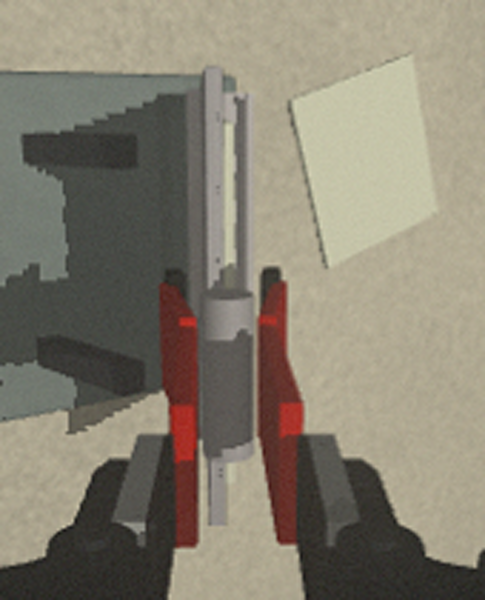

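The board's edge strip (view cols 205–222) sits centred between the jaws (178 / 262) allowing for the chart in front. Both board ends are visible, at (212,68) and (217,525). Checking lateral centring.

Run:
```python
from h import *
np.set_printoptions(precision=4,suppress=True)
w=load('w6');s=ctrl.get_state();pos=np.array(s['eef_pos']);R=Ro.from_quat(s['tcp_rot'])
for z in(.1,.104,.108,.112,.116):print(z,toolplane(w,(314.3,103.8),z,pos,R),toolplane(w,(316,263.8),z,pos,R))
f=lambda x,y:(240+x/2.855,80+y/2.857)
for z in (.0285,.0385):print('bar',toolplane(w,f(228,295),z,pos,R),toolplane(w,f(228,457),z,pos,R))
```

```text
0.1 [ 0.0804 -0.0067  0.1   ] [-0.0744 -0.006   0.1   ]
0.104 [ 0.0806 -0.0068  0.104 ] [-0.0766 -0.0061  0.104 ]
0.108 [ 0.0808 -0.0069  0.108 ] [-0.0788 -0.0062  0.108 ]
0.112 [ 0.081 -0.007  0.112] [-0.081  -0.0063  0.112 ]
0.116 [ 0.0812 -0.0071  0.116 ] [-0.0832 -0.0064  0.116 ]
bar [ 0.0255 -0.0013  0.0285] [-0.0161 -0.0014  0.0285]
bar [ 0.0233 -0.0014  0.0385] [-0.0205 -0.0015  0.0385]
```

Laterally centred within 1 mm. Board edge is at tool z ≈0.1085, so pad contact comes after ~55 mm and home at ~63 mm.

Call:
drive_tool --moves '[[[0, 0, 0], [0, -0.00075, 0.015], 0.02], [[0, 0, 0], [0, -0.00075, 0.015], 0.02], [[0, 0, 0], [0, -0.00075, 0.015], 0.02], [[0, 0, 0], [0, 0, 0], 0.02], [[0, 0, 0], [0, 0, 0], 0.02]]'

```text
time: 6.78
eef_pos: [0.5506, 0.0025, 0.2238]
tcp_rot: [0.704, 0.653, 0.191, 0.206]
contact_force: [-0.0, -0.3, -1.2]
opening: 0.272
finger_force: 29.7
```

Run:
```python
from h import *
np.set_printoptions(precision=4,suppress=True,linewidth=220)
w=snap('wrist','w7');im=w['image'].astype(int)
s=ctrl.get_state();pos=np.array(s['eef_pos']);R=Ro.from_quat(s['tcp_rot']);print(pos,R.as_matrix()[:,2],s['contact_force'],R.inv().apply(s['contact_force']))
g=im.sum(2)//3
for r in (120,140,160,172,180,188,196): print(r,g[r,290:345])
```

```text
[0.5507 0.0024 0.2243] [ 0.5383 -0.0402 -0.8418] [-0.5765  0.2192 -1.5258] [ 0.1746 -1.3215  0.9653]
120 [ 71  72  69  71  64  68  70  68  69  72  75  70  72  66  74  98 102 100  98  97  94  80  85 132 146 145 150 152 151 147 148 160 162 166 156  92  95  93 116 164 164 160 157 154 156 155 158 156 154 154 157 157 158 157
 154]
140 [ 71  72  72  74  69  65  71  70  65  68  74  70  66  70  74  83  99  97 100  99  90  89  81 125 148 146 147 152 152 145 152 189 182 185 173 114  92  97 113 164 161 162 162 162 160 152 157 162 156 161 161 164 160 154
 158]
160 [ 70  70  72  70  67  69  71  67  66  69  71  71  66  72  69  73  94  97  94  95  96  92  77 116 149 144 150 151 151 145 156 183 179 183 167 110  91  98 123 160 159 157 160 159 156 154 153 155 159 163 160 163 164 163
 162]
172 [ 66  72  70  71  68  66  64  68  65  69  66  74  70  71  68  73  89  94  95  93  93  90  74 108 149 148 150 151 153 149 158 181 179 185 172 113  90  95 123 160 155 161 161 170 168 174 165 164 165 166 160 162 159 166
 162]
180 [ 67  68  69  68  68  60  46  61  52  46  56  51  44  46  46  67  85  94  93  92  91  88  75  83 108 108 108 120 142 138 141 164 170 188 174 110  95  97 119 161 150  85  55  56  60  60  64  65  63  67 112 166 171 169
 168]
188 [ 68  66  66  65  67  68  53  55  49  56  54  56  58  59  60  53  64  83  95  89  80  86  99 105 116 121 128 132 137 143 146 149 151 148 146 144 137 133 125 144 146  72  59  62  64  66  70  72  72  73 110 162 150 157
 162]
196 [ 65  66  68  66  68  65  57  54  54  56  52  58  50  54  61  60  62  61  67  76  83  85  92 106 113 123 127 130 137 141 135 100 101 101 102  95  82  78  97 132  95  56  63  59  65  64  65  71  73  74 116 168 163 161
 159]
```

Call:
drive_tool --moves '[[[0, 0, 0], [0, 0.0003, 0.006], 0.02], [[0, 0, 0], [0, -0.0001, 0.002], 0.02], [[0, 0, 0], [0, 0, 0], 0.02]]'

```text
time: 7.2
eef_pos: [0.5552, 0.0021, 0.2177]
tcp_rot: [0.704, 0.653, 0.191, 0.206]
contact_force: [-1.7, 1.0, 0.4]
opening: 0.273
finger_force: 30.1
```

Call:
drive_tool --moves '[[[0, 0, 0], [0, -0.0002, 0.003], 0.02], [[0, 0, 0], [0, 0, 0], 0.02]]'

```text
time: 7.45
eef_pos: [0.5567, 0.002, 0.2166]
tcp_rot: [0.703, 0.653, 0.192, 0.206]
contact_force: [-7.3, 0.3, 7.3]
opening: 0.272
finger_force: 31.1
```

Call:
drive_tool --moves '[[[0, 0, 0], [0, -0.0001, 0.002], 0.02], [[0, 0, 0], [0, 0, 0], 0.02]]'

```text
time: 7.7
eef_pos: [0.5585, 0.0018, 0.2171]
tcp_rot: [0.703, 0.653, 0.192, 0.207]
contact_force: [-14.0, 0.4, 14.1]
opening: 0.274
finger_force: 33.0
```

Call:
drive_tool --moves '[[[0, 0, 0], [0, -0.0001, 0.002], 0.02], [[0, 0, 0], [0, 0, 0], 0.02]]'

```text
time: 7.95
eef_pos: [0.5607, 0.0015, 0.2176]
tcp_rot: [0.702, 0.652, 0.194, 0.209]
contact_force: [-15.1, 0.6, 19.6]
opening: 0.272
finger_force: 35.2
```

Force is rising earlier than expected. I'll check where the contact is, using the moment and the image, before going further.

Run:
```python
from h import *
np.set_printoptions(precision=4,suppress=True,linewidth=230)
w=snap('wrist','w8');im=w['image'].astype(int);snap('scene','s8');snap('top','t8')
s=ctrl.get_state();pos=np.array(s['eef_pos']);R=Ro.from_quat(s['tcp_rot']);print(pos,R.as_matrix()[:,2],'F',R.inv().apply(s['contact_force']),'M',R.inv().apply(s['wrist_torque']),s['wrist_torque'])
g=im.sum(2)//3
for r in (100,110,120,140,160,172,180,188,196,220): print(r,g[r,290:345])
y=(im[:,:,0]>1.6*im[:,:,2])&(im[:,:,1]>1.25*im[:,:,2])&(im[:,:,0]>80)
rr,cc=np.where(y);print('yellow',len(rr),[(a,b) for a,b in zip(rr,cc) if 150<a<290][:30])
red=(im[:,:,0]-im[:,:,1]>30)&(im[:,:,2]<90)
for r in range(176,276,12):
    c=np.where(red[r,285:360])[0]+285;print(r,c.min() if len(c) else None,c.max() if len(c) else None,end='; ')
```

```text
[0.5606 0.0015 0.2176] [ 0.5448 -0.0414 -0.8375] F [ -0.2087  -3.0008 -24.0955] M [ 1.0721  0.0325 -0.0156] [0.0982 1.0677 0.0297]
100 [160 160 157 159 158 160 155 155 155 157 157 155 151 148 104 147 147 146 149 151 152 146 144 161 160 160 161 159 162 162 161 156 157 157 157 159 161 157 157 159 163 164 160 161 159 162 161 158 163 161 162 160 159 162 159]
110 [116 115 115 102 108 115 115 113  98 100  98 100 100  95 107 144 145 146 148 151 153 142 126 121 126 123 126 123 125 132 160 160 158 156 167 170 166 165 162 161 158 152 156 153 156 161 159 156 156 161 161 159 160 157 165]
120 [ 66  67  74  73  69  70  73  71  91 102  98  99 103  96 101 137 145 146 152 145 132 148 146 164 163 156 166 163 153  93  94  97  97 132 166 164 161 156 153 157 155 155 157 154 153 153 156 158 160 158 144 109 141 188 187]
140 [ 66  67  67  67  72  72  73  72  84  98  95  95  98  96  96 126 151 144 145 149 155 146 153 186 183 181 185 179 147  94  97  97 104 133 164 161 161 158 161 155 154 158 156 160 159 161 163 164 161 158 156 153 153 156 141]
160 [ 67  64  66  64  68  68  74  69  79  90  92  97  93  92  93 
[... 1652 characters left out ...]
64(151), np.int64(46)), (np.int64(151), np.int64(47)), (np.int64(151), np.int64(48)), (np.int64(151), np.int64(49)), (np.int64(151), np.int64(50)), (np.int64(151), np.int64(51)), (np.int64(151), np.int64(52)), (np.int64(151), np.int64(81)), (np.int64(151), np.int64(82)), (np.int64(151), np.int64(83)), (np.int64(151), np.int64(84)), (np.int64(151), np.int64(85)), (np.int64(151), np.int64(86)), (np.int64(151), np.int64(87)), (np.int64(151), np.int64(88)), (np.int64(151), np.int64(89)), (np.int64(151), np.int64(90)), (np.int64(151), np.int64(91)), (np.int64(152), np.int64(36))]
176 None None; 188 287 330; 200 287 333; 212 288 340; 224 293 346; 236 300 343; 248 301 343; 260 301 343; 272 301 308;
```

The evidence fits the pad already being home. Seen at its true width the bar sits ~7 mm deeper in the fingers than assumed, there was ~2 N at 8 mm, then a hard stop, and the moment arm lies at the board's edge. The 24 N is over-push that tipped the clip, so I'll back off.

Call:
drive_tool --moves '[[[0, 0, 0], [0, 0.0002, -0.0025], 0.02], [[0, 0, 0], [0, 0.0002, -0.0025], 0.02], [[0, 0, 0], [0, 0, 0], 0.02]]'

```text
time: 8.48
eef_pos: [0.5566, 0.0018, 0.2164]
tcp_rot: [0.704, 0.652, 0.192, 0.207]
contact_force: [1.1, -0.1, 1.9]
opening: 0.269
finger_force: 33.1
```

```bash
cat > m.py <<'E'
from h import *
import sys
np.set_printoptions(precision=4,suppress=True,linewidth=230)
w=snap('wrist',sys.argv[1]);im=w['image'].astype(int)
s=ctrl.get_state();pos=np.array(s['eef_pos']);R=Ro.from_quat(s['tcp_rot']);print(s['time'],pos,R.as_matrix()[:,2],'F',R.inv().apply(s['contact_force']),'M',R.inv().apply(s['wrist_torque']),s['opening'])
g=im.sum(2)//3
for r in (140,160,180,188,200): print(r,g[r,285:345])
red=(im[:,:,0]-im[:,:,1]>30)&(im[:,:,2]<90)
for r in range(176,276,12):
    c=np.where(red[r,280:365])[0]+280;print(r,c.min() if len(c) else None,c.max() if len(c) else None,end='; ')
E
python3 m.py w9
```

```text
8.525 [0.5565 0.0019 0.2162] [ 0.5394 -0.0405 -0.8411] F [ 0.1721  1.9906 -3.4422] M [-0.1454 -0.0192  0.013 ] 0.26998398400494844
140 [ 70  77  73  72  68  72  73  69  67  70  65  69  71  71  71  74  73  74  84  98  96  99  96 100  91  84 126 153 147 150 155 152 150 153 185 183 185 183 164  92  95  98 122 165 160 159 162 160 156 155 158 157 155 161 161 163 164
 159 158 155]
160 [ 71  69  68  73  67  73  70  72  66  68  67  70  71  68  72  72  71  70  77  88  96  95  95  97  93  88 114 151 146 150 152 152 152 146 160 182 181 183 164  91  98 100 123 161 161 157 159 161 159 153 157 152 158 157 160 164 164
 162 161 164]
180 [ 66  75  70  67  64  51  54  57  56  57  54  47  45  48  53  69  72  68  72  83  96  91  91  93  92  83  84 117 151 152 160 157 153 148 166 185 184 185 169  91  75  50  52  59  61  69  65  64  64 111 167 162 161 164 160 164 168
 168 165 165]
188 [ 70  68  68  67  67  51  54  49  61  54  51  57  61  56  55  60  57  66  67  81  93  80  91 101 109 117 125 128 134 139 145 145 151 148 149 144 142 135 134 121  66  51  60  67  66  67  68  70  71 110 173 165 163 165 162 160 158
 157 161 164]
200 [ 66  65  71  69  63  60  56  50  51  52  52  54  58  54  51  60  59  61  58  61  69  84  88  99 107 118 126 122  85  87  90  87  84  86  88  86  80  81  81  76  71  52  58  64  60  69  61  66  66  67  89 138 165 160 161 164 167
 165 163 164]
176 None None; 188 290 334; 200 291 335; 212 291 341; 224 295 346; 236 300 343; 248 302 343; 260 302 343; 272 301 307;
```

Now ~4 N of axial preload. The clip still tips ~0.05 rad from the board, so I'll turn the tool about the board edge to bring it in line.

Call:
drive_tool --moves '[[[-0.025, 0, 0], [0, -0.00125, 0], 0.02], [[-0.025, 0, 0], [0, -0.00125, 0], 0.02], [[0, 0, 0], [0, 0, 0], 0.02], [[0, 0, 0], [0, 0, 0], 0.02]]'

```text
time: 9.02
eef_pos: [0.5542, 0.0021, 0.2148]
tcp_rot: [0.698, 0.647, 0.208, 0.224]
contact_force: [0.1, -0.2, 4.2]
opening: 0.273
finger_force: 33.5
```

```bash
python3 m.py w10
```

```text
9.075 [0.5542 0.0021 0.2147] [ 0.5803 -0.0435 -0.8132] F [-0.4546  1.8265 -3.9297] M [-0.2812 -0.0521  0.077 ] 0.2732577404522409
140 [ 70  70  69  68  65  65  69  71  69  73  74  74  74  72  85  92  99  98  97  96  97  90  74  72  79  77 105 144 148 151 150 153 156 145 150 186 185 184 171 158 160 157 158 157 156 156 161 161 164 161 158 156 157 152 156 162 143
 107 159 189]
160 [ 71  68  69  68  65  70  70  71  70  72  73  74  68  75  77  83  98  95  96  98  95  94  75  78  78  74  90 136 151 148 151 154 156 148 156 185 185 183 177 158 163 159 153 155 152 158 163 160 166 164 164 162 165 165 161 163 163
 161 164 167]
180 [ 67  74  67  69  61  61  54  57  54  55  55  50  47  41  48  75  88  93  94  95  96  92  82  75  77  72  81 119 154 152 153 155 157 154 160 184 187 185 175 158 152  65  52  58  57  65  67  66  70  75 123 171 163 162 160 163 164
 163 161 162]
188 [ 69  69  73  71  70  53  47  56  56  58  55  54  60  60  57  59  58  68  88  91  92  83  85  92 104 111 117 123 132 137 142 142 148 148 149 147 143 141 138 135 132  62  56  67  61  65  67  71  79  85 126 165 164 164 166 167 166
 163 162 169]
200 [ 70  65  67  68  68  66  57  53  56  50  55  57  51  59  55  54  62  61  54  57  71  81  78  84  83  82  89  88  84  85  85  88  87  88  87  87  87  86  82  91 113  68  60  60  60  65  62  67  63  67  69 114 171 165 169 168 168
 166 167 165]
176 None None; 188 291 334; 200 291 335; 212 291 341; 224 296 345; 236 300 343; 248 301 343; 260 302 343; 272 301 307;
```

Clip lean is now ≈0.525, in line with the board's 0.52, with ~5 N preload. I'll let the jaws close slowly while following the pads' backward swing.

Call:
drive_tool --moves '[[[0, 0, 0], [0, 0.0012, 0.0003], 0.02], [[0, 0, 0], [0, 0, 0.0003], 0.027], [[0, 0, 0], [0, 0, 0.0004], 0.03], [[0, 0, 0], [0, 0, 0.0004], 0.033], [[0, 0, 0], [0, 0, 0], 0.033]]'

```text
time: 9.7
eef_pos: [0.555, 0.0022, 0.2129]
tcp_rot: [0.699, 0.648, 0.207, 0.222]
contact_force: [-4.1, -1.1, 2.0]
opening: 0.386
finger_force: 7.5
```

```bash
python3 m.py w11
```

```text
9.75 [0.5551 0.0022 0.2129] [ 0.5773 -0.0427 -0.8154] F [-0.515  -1.2484 -5.2028] M [ 0.6038 -0.0544 -0.0078] 0.3869369572287099
140 [ 69  68  67  64  70  71  68  69  72  71  70  71  75  69  77  85  99  98 100  98  97  95  85  75  72  76  80 121 149 150 148 155 156 151 147 163 183 185 184 168 160 159 157 153 157 157 160 165 164 165 165 161 157 159 156 157 160
 143 101 152]
160 [ 70  69  70  66  69  70  71  68  74  70  68  69  72  68  76  76  87  97  94  95 101  94  92  73  77  75  81 107 146 148 152 153 158 154 143 153 187 183 180 169 158 158 161 159 158 156 157 161 160 164 163 161 164 162 163 164 160
 164 165 162]
180 [ 68  67  71  70  70  61  69  66  64  55  54  54  51  46  45  46  46  49  74  94  95  95  90  78  76  75  73  94 135 154 152 152 156 155 149 161 185 186 171  96  44  54  59  64  66  62  62 110 171 167 165 167 166 165 162 156 161
 164 161 161]
188 [ 69  72  72  67  67  67  65  66  69  50  54  57  48  59  54  58  56  55  70  92  92  80  82  96 104 113 118 126 129 135 140 139 147 149 151 149 146 145 139 126  91  48  58  59  71  65  64  71 123 166 159 159 166 166 162 166 169
 167 163 164]
200 [ 70  67  65  66  67  67  63  65  67  54  59  54  56  55  52  59  57  60  66  68  80  83  83  87  99 105  89  95  96  99 103  99  85  87  83  83  83  81  82  80  70  52  58  59  53  55  60  60  67  65  63  61  84 142 169 165 169
 168 166 165]
176 None None; 188 294 332; 200 294 337; 212 294 346; 224 291 353; 236 291 352; 248 292 352; 260 293 352; 272 293 301;
```

Call:
drive_tool --moves '[[[0, 0, 0], [0, 0, 0.0004], 0.035], [[0, 0, 0], [0, 0, 0.0004], 0.037], [[0, 0, 0], [0, 0, 0.0004], 0.039], [[0, 0, 0], [0, 0, 0.0003], 0.041], [[0, 0, 0], [0, 0, 0], 0.041]]'

```text
time: 10.38
eef_pos: [0.5565, 0.002, 0.2124]
tcp_rot: [0.698, 0.648, 0.207, 0.223]
contact_force: [-1.9, -0.5, 0.5]
opening: 0.48
finger_force: 5.5
```

```bash
python3 m.py w12
```

```text
10.425 [0.5566 0.002  0.2125] [ 0.579  -0.0431 -0.8142] F [-0.2925 -1.2324 -1.4754] M [0.7201 0.0208 0.0337] 0.4860903952454914
140 [ 74  73  70  68  70  69  68  72  77  77  72  70  73  75  84 100  99  99 101  99  96  82  74  78  78  96 137 152 151 152 155 155 151 160 190 188 187 181 161 163 162 158 155 159 160 161 162 164 163 165 161 158 159 159 156 156 144
  99 150 191]
160 [ 70  69  68  71  67  67  74  71  77  72  70  73  71  73  82  88  99  97  95  97  96  87  76  74  74  88 134 153 150 154 155 158 148 157 188 184 190 181 165 160 161 163 157 157 156 162 162 163 163 165 164 165 166 166 164 161 164
 165 165 167]
180 [ 71  70  66  65  68  68  66  69  74  71  71  71  71  58  55  55  52  56  48  46  47  50  63  74  78  86 121 157 154 155 154 155 154 158 185 185 184 171  63  54  60  65  65  63  68 115 171 164 165 166 166 166 165 161 162 163 164
 165 164 164]
188 [ 68  69  70  67  70  70  70  71  70  69  72  66  67  52  59  59  57  59  54  52  51  48  71  91  98 106 114 121 126 134 140 142 146 150 154 150 150 145 143 141 127  79  62  65  67  64  66  80 131 169 161 164 165 166 167 165 167
 165 163 165]
200 [ 67  66  70  71  69  67  67  67  71  67  68  59  60  63  61  60  62  70  71  70  72  46  66  87  97 108 111 123 128 133 137 141 146 149 138  86  86  84  84  88  80  68  58  64  64  61  57  58  59  65  67  63  67  59  82 135 174
 171 166 167]
176 None None; 188 298 332; 200 296 339; 212 290 351; 224 283 360; 236 283 360; 248 284 359; 260 285 359; 272 285 354;
```

Call:
drive_tool --moves '[[[0, 0, 0], [0, 0, 0.001], 0.041], [[0, 0, 0], [0, 0, 0.001], 0.041], [[0, 0, 0], [0, 0, 0], 0.041]]'

```text
time: 10.8
eef_pos: [0.5583, 0.0018, 0.2118]
tcp_rot: [0.698, 0.647, 0.208, 0.224]
contact_force: [-1.9, 0.6, 1.7]
opening: 0.481
finger_force: 5.8
```

```bash
python3 m.py w13|head -1
```

```text
10.85 [0.5583 0.0018 0.2117] [ 0.5806 -0.0435 -0.813 ] F [ 0.5297  0.1624 -2.033 ] M [0.4698 0.0057 0.0505] 0.47930274279201507
```

Call:
drive_tool --moves '[[[0, 0, 0], [0, -0.0001, 0.001], 0.041], [[0, 0, 0], [0, -0.0001, 0.001], 0.041], [[0, 0, 0], [0, 0, 0], 0.041]]'

```text
time: 11.22
eef_pos: [0.5604, 0.0015, 0.212]
tcp_rot: [0.698, 0.647, 0.209, 0.226]
contact_force: [-3.5, 0.8, 5.7]
opening: 0.484
finger_force: 6.2
```

```bash
python3 m.py w14
```

```text
11.275 [0.5604 0.0015 0.212 ] [ 0.5839 -0.0442 -0.8106] F [-0.2357 -0.2473 -6.6536] M [ 0.1081  0.0946 -0.0131] 0.4780105491285512
140 [ 70  66  73  75  70  71  68  74  69  72  82  99  95  99  99  99  97  83  76  76  88 127 150 147 149 156 155 152 145 165 190 188 180 160 162 164 163 161 157 158 159 160 159 165 167 165 164 160 157 157 157 158 162 145  94 140 191
 187 188 188]
160 [ 68  68  70  69  72  71  74  71  72  71  78  92  97  93  95  97  97  87  74  74  79 111 149 152 150 152 154 153 146 153 187 186 178 158 157 159 162 167 161 157 154 157 156 163 163 165 164 167 162 163 167 165 163 165 166 165 164
 165 148 110]
180 [ 71  64  65  66  70  71  72  66  58  51  57  43  49  45  46  39  52  75  82  75  74  89 134 150 153 154 155 153 148 153 186 186 184 169  50  60  64  61  61  62 112 171 165 161 167 167 167 167 171 163 161 161 163 165 163 163 163
 166 166 163]
188 [ 69  62  67  64  71  70  71  67  52  50  57  60  58  48  60  56  47  69  84  85  94 106 112 119 126 131 136 142 147 147 151 153 150 146 144 142 142 121  55  67  67  64  60  79 135 169 164 162 165 166 164 166 169 169 165 161 167
 172 176 177]
200 [ 64  65  69  69  71  75  68  73  57  53  61  59  57  61  66  66  67  73  84  78  91 101 111 119 125 132 132 141 144 148 151 151 140  83  81  80  80  80  55  63  62  64  57  60  66  58  65  68  68  63  66  70 109 158 170 168 166
 166 171 170]
176 None None; 188 293 328; 200 293 336; 212 288 350; 224 283 360; 236 283 360; 248 284 360; 260 284 359; 272 285 356;
```

Call:
drive_tool --moves '[[[0, 0, 0], [0, -0.0001, 0.0006], 0.0425], [[0, 0, 0], [0, 0, 0.0006], 0.044], [[0, 0, 0], [0, 0, 0], 0.044]]'

```text
time: 11.65
eef_pos: [0.5606, 0.0015, 0.2103]
tcp_rot: [0.698, 0.647, 0.209, 0.225]
contact_force: [-3.3, 0.8, 6.1]
opening: 0.512
finger_force: 5.9
```

```bash
python3 m.py w15
```

```text
11.7 [0.5606 0.0015 0.2103] [ 0.5826 -0.0441 -0.8115] F [ 0.5689  0.173  -6.7877] M [0.1489 0.0481 0.0548] 0.5156695136474205
140 [ 68  70  66  70  73  70  71  75  73  75  74  87 101  99  97  99  98 100  81  77  77  83 126 153 150 151 154 155 154 142 148 191 188 185 180 161 163 166 161 157 159 162 160 161 165 163 165 164 160 156 156 158 156 158 145 104 150
 190 189 189]
160 [ 69  69  70  68  74  73  72  72  71  72  68  79  88  99  93  97  97  95  84  73  75  72 105 145 152 154 155 158 155 150 161 188 187 187 180 159 160 163 165 160 157 155 160 162 166 162 166 165 164 163 164 163 167 162 166 167 164
 166 168 143]
180 [ 65  69  63  68  66  72  72  72  74  67  69  60  59  56  47  42  45  46  48  46  60  76  89 134 153 150 153 152 154 149 158 186 183 189 168  43  58  63  63  60  67 112 170 169 164 167 167 165 164 168 165 167 162 164 161 164 164
 162 166 169]
188 [ 66  63  74  65  68  69  68  69  68  73  67  58  57  59  57  58  57  52  43  52  86  89 101 111 117 126 129 137 139 141 147 152 149 154 147 147 146 142 130  92  60  58  65  63  67 115 174 168 165 166 167 167 171 168 166 163 162
 168 171 170]
200 [ 70  67  70  70  67  67  69  70  67  59  60  56  55  56  62  63  71  66  61  48  72  87  97 107 111 119 128 130 138 141 146 150 152 142  96  82  84  82  78  68  61  60  56  60  63  57  62  65  66  66  63  62  65  92 144 174 167
 164 169 171]
176 None None; 188 296 329; 200 294 338; 212 287 351; 224 281 363; 236 280 363; 248 281 363; 260 281 362; 272 282 361;
```

Preload is holding. Continuing the same way.

Call:
drive_tool --moves '[[[0, 0, 0], [0, 0, 0.0005], 0.0455], [[0, 0, 0], [0, 0, 0.0005], 0.047], [[0, 0, 0], [0, 0, 0], 0.047]]'

```text
time: 12.08
eef_pos: [0.5602, 0.0016, 0.2074]
tcp_rot: [0.698, 0.647, 0.208, 0.224]
contact_force: [-0.6, 0.1, 2.4]
opening: 0.55
finger_force: 0.8
```

```bash
python3 m.py w16
```

```text
12.125 [0.5601 0.0016 0.2074] [ 0.5794 -0.0434 -0.8139] F [-0.1788  1.0931 -0.765 ] M [ 0.0105 -0.0158  0.0277] 0.5519655465293863
140 [ 67  69  72  74  67  72  70  73  75  74  73  77  75  86  99 101  97  99 103  98  89  78  75  80  85 120 156 151 153 155 159 156 150 165 189 189 189 186 164 161 163 159 156 159 161 165 168 165 168 167 162 158 159 159 161 160 146
  95 140 191]
160 [ 72  70  73  71  68  72  70  75  77  73  70  72  73  78  90  97 100  99  96  97  89  83  75  78  78 105 149 151 153 153 159 154 149 153 188 186 187 182 161 163 165 162 160 160 155 164 163 163 167 164 164 166 165 166 165 167 165
 165 165 166]
180 [ 67  69  65  70  72  69  63  74  70  71  71  74  73  65  71  68  50  45  42  44  47  48  51  69  77  93 136 154 151 153 158 153 153 156 184 185 189 170  45  55  58  64  83 102 144 166 166 165 168 166 167 169 167 164 161 167 167
 164 164 165]
188 [ 68  69  67  70  65  66  66  70  76  68  69  69  67  67  54  54  55  59  56  47  50  43  66  88  95 103 109 116 120 126 129 134 136 141 140 139 144 146 146 148 144 124  66  66  71  64  70  97 145 169 165 166 166 169 168 171 169
 166 167 167]
200 [ 71  71  67  70  69  69  69  67  69  72  70  68  58  57  56  62  62  59  68  71  74  47  65  84  95 100 110 120 123 131 135 142 144 144 150 154 150 142 105 101  96  76  56  64  65  61  60  62  65  64  70  66  62  70  77 108 156
 170 172 166]
176 None None; 188 299 332; 200 297 340; 212 290 353; 224 283 364; 236 281 364; 248 281 364; 260 282 364; 272 283 364;
```

Call:
drive_tool --moves '[[[0, 0, 0], [0, 0, 0], 0.052], [[0, 0, 0], [0, 0, 0], 0.06], [[0, 0, 0], [0, 0, 0], 0.068], [[0, 0, 0], [0, 0, 0], 0.072]]'

```text
time: 12.62
eef_pos: [0.5598, 0.0018, 0.2072]
tcp_rot: [0.698, 0.648, 0.207, 0.223]
contact_force: [-1.4, -0.1, -0.1]
opening: 0.841
finger_force: 0.0
```

Run:
```python
from h import *
np.set_printoptions(precision=4,suppress=True,linewidth=230)
w=snap('wrist','w17');a=snap('scene','s17');snap('top','t17')
s=ctrl.get_state();print(s['time'],s['eef_pos'],s['contact_force'],s['finger_force'],s['opening'])
def yel(im,box,t):
    x0,y0,x1,y1=box;c=im[y0:y1,x0:x1].astype(int);h=cv2.cvtColor(np.uint8(c),cv2.COLOR_RGB2HSV).astype(int)
    m=(h[:,:,0]>17)&(h[:,:,0]<35)&(h[:,:,1]>t);r,q=np.where(m);print(len(r),[(y0+i,x0+j,im[y0+i,x0+j].tolist()) for i,j in zip(r,q)][:25])
for n in('w4','w6','w7','w17'): print(n);yel(load(n)['image'],(285,150,350,280),120)
for n in('s1','s5','s8','s17'): print(n);yel(load(n)['image'],(225,55,270,110) if n=='s1' else (270,120,350,215),120)
im=a['image'].astype(int)
X=[.5786,.0018,.166];u=proj(a,X)[0];print('edge mid in scene',u)
r,q=np.where((im[:,:,0]>im[:,:,1]+35)&(im[:,:,0]>im[:,:,2]+35)&(np.abs(np.arange(640)-u[0])[None]<45)&(np.abs(np.arange(400)-u[1])[:,None]<60))
for y in sorted(set(r)): print(y,sorted(q[r==y])[0],sorted(q[r==y])[-1],(r==y).sum())
```

```text
12.775 [0.56   0.0017 0.2075] [-0.2692 -0.4861 -0.8341] 0.0 0.8457545322517401
w4
0 []
w6
0 []
w7
0 []
w17
0 []
s1
0 []
s5
0 []
s8
0 []
s17
0 []
edge mid in scene [306.5976 197.5163]
168 317 318 2
169 316 320 5
170 316 321 6
171 316 323 8
172 315 325 11
173 315 325 11
174 313 326 14
175 312 326 15
176 305 325 18
177 304 325 22
178 304 324 21
179 304 324 21
180 304 323 20
181 303 323 21
182 303 322 20
183 303 321 19
184 302 321 20
185 302 320 19
186 302 320 19
187 301 319 19
188 301 319 19
189 300 318 19
190 299 318 20
191 298 317 20
192 298 317 20
193 298 316 19
194 297 316 18
195 297 315 15
196 296 309 14
197 296 309 14
198 296 309 14
199 295 309 15
200 295 309 15
201 294 308 15
202 294 308 15
203 294 307 14
204 293 307 15
205 293 306 14
206 293 306 14
207 293 305 13
208 293 305 13
209 295 304 10
210 296 304 9
211 297 304 8
212 298 303 6
213 300 303 4
214 292 303 5
215 276 294 7
216 276 296 10
217 276 297 13
218 275 298 17
219 275 299 19
220 276 299 17
221 277 298 14
222 278 298 11
223 279 297 7
224 280 297 4
```

Released; the clip stays on the board. Backing out along the clip's axis, then checking that the clip is seated.

Call:
drive_tool --moves '[[[0, 0, 0], [0, 0.001, -0.01], 0.078], [[0, 0, 0], [0, 0.002, -0.02], 0.08], [[0, 0, 0], [0, 0.004, -0.04], 0.08], [[0, 0, 0], [0, 0.005, -0.05], 0.08], [[0, 0, 0], [0, 0, 0], 0.08]]'

```text
time: 13.4
eef_pos: [0.501, 0.0059, 0.3192]
tcp_rot: [0.697, 0.647, 0.211, 0.228]
contact_force: [0.1, -0.5, 0.6]
opening: 0.941
finger_force: 0.0
```

Run:
```python
from h import *
np.set_printoptions(precision=4,suppress=True,linewidth=250)
w=snap('wrist','w18');a=snap('scene','s18');t=snap('top','t18')
s=ctrl.get_state();print(s['time'],s['eef_pos'],s['contact_force'],s['finger_force'],s['opening'])
# compare red-mask with projected clip model for home / pad free
E0=np.array([.5786,.0018,.166]);yaw=-.07;L=.52
n=np.array([np.cos(yaw)*np.cos(L),np.sin(yaw)*np.cos(L),np.sin(L)]);z=np.array([-np.cos(yaw)*np.sin(L),-np.sin(yaw)*np.sin(L),np.cos(L)]);y=np.cross(z,n)
for nm,c in(('w',w),('s',a),('t',t)):
    im=c['image'].astype(int);m=(im[:,:,0]>im[:,:,1]+35)&(im[:,:,0]>im[:,:,2]+35)
    lab,st,ce=cv2.connectedComponentsWithStats(np.uint8(m))[1:]
    print(nm,st[1:][st[1:,4]>25].tolist())
    for k in(0,.008):
        o=E0+z*(.007+k)+n*.002
        P=[o+z*.06+n*x+y*v for x in(.0225,-.0225) for v in(.015,-.015)]+[o-z*.05+n*x+y*v for x in(.008,-.008) for v in(.015,-.015)]
        print(k,np.round(proj(c,P),1).tolist())
np.save('pics/x.npy',0)
```

```text
13.55 [0.4998 0.0063 0.3115] [ 0.2513 -0.7134 -0.6504] 0.0 0.936786207055484
w [[281, 160, 15, 48, 485], [310, 160, 19, 47, 448]]
0 [[326.2, 174.5], [326.2, 204.7], [278.2, 175.7], [279.6, 206.4], [304.8, 158.7], [305.3, 181.0], [292.6, 158.9], [293.3, 181.3]]
0.008 [[327.3, 176.1], [327.2, 207.2], [277.9, 177.4], [279.4, 209.0], [305.2, 159.6], [305.6, 182.3], [292.7, 159.8], [293.4, 182.6]]
s [[293, 168, 34, 47, 732], [275, 215, 9, 10, 54], [290, 214, 10, 11, 65]]
0 [[315.0, 179.1], [304.9, 171.4], [327.4, 175.0], [317.5, 167.6], [302.3, 217.4], [293.0, 209.7], [306.7, 215.5], [297.4, 208.0]]
0.008 [[316.3, 176.0], [306.1, 168.3], [328.7, 172.0], [318.7, 164.7], [303.5, 214.6], [294.1, 207.0], [307.8, 212.8], [298.5, 205.3]]
t [[314, 166, 12, 10, 105]]
0 [[313.5, 172.5], [324.7, 173.5], [312.2, 188.5], [323.2, 189.5], [314.5, 167.2], [324.8, 168.1], [314.1, 172.5], [324.3, 173.3]]
0.008 [[313.4, 173.4], [324.6, 174.3], [312.1, 189.4], [323.2, 190.4], [314.4, 167.9], [324.7, 168.8], [314.0, 173.2], [324.2, 174.1]]
```

Run:
```python
from h import *
np.set_printoptions(precision=4,suppress=True,linewidth=250)
a=load('s18');w=load('w18');im=a['image'].astype(int)
print('scene R-G');
for r in range(164,222): print(r,' '.join('%3d'%v for v in (im[r,290:331,0]-im[r,290:331,1])))
im=w['image'].astype(int);print('wrist R-G')
for r in range(154,214,3): print(r,' '.join('%3d'%v for v in (im[r,276:334,0]-im[r,276:334,1])))
```

```text
scene R-G
164   8   7   7   6   7   7   7   7   7   8   7   7   7   7   7   8   8   7   7   7   8   7   7   8   8   7   6   5   4   4   4   3   4   4   3   3   3   4   3   4   3
165   8   8   7   7   7   7   7   7   7   7   8   7   7   8   8   7   7   7   7   7   7   7   8   7   7   8   7   6   6   4   4   4   4   4   4   4   4   4   3   4   4
166   7   8   8   7   7   8   8   8   7   7   8   8   7   7   8   7   7   7   8   7   8   7   7   7   8  10  12  15  13   9   5   4   4   3   3   4   3   3   3   3   4
167   7   8   7   7   8   8   7   7   7   8   7   7   8   7   7   8   7   7   7   7   7   7   7   7   9  13  24  35  33  23  12   6   3   3   4   3   4   4   4   4   3
168   7   7   7   8   7   7   7   7   7   8   8   8   7   7   8   8  11   9   8   7   7   6   7   8  11  21  41  60  60  47  30  15   8   4   4   4   4   3   4   4   4
169   8   8   8   6   7   8   8   7   8   7   8   8   8   7  10  15  20  16  12   9   7   7   7   9  16  31  58  80  82  74  54  36  19   9   5   4   3   4   3   3   4
170   8   7   7   7   8   7   7   7   7   8   7   7   7   9  14  27  39  36  23  1
[... 12683 characters left out ...]
  -2  -3  -4  -5   6  67 109 108 113 103  62  32   5   4   9   6   9   2   3   4   1   5   2   5   5   5   4   3   3   0   3  10   7   4   5   6   6   6   9   7   8   8   8   7   7  12  41  88 120 115 121  66  -1   7   5   9   8
208   3   1   4   6   9   7   6   8   4  13  15   4   6   7   6   8   7   8   3   4   2   3   5   3   7   4   3   9   3   2   1   0   8   7   6   6   6   7   8   5   6   7   8   8   5   7   8   6   4   6   5   5   8   5   7   4   8   6
211   4   7   6   6   7   6   8   9   7   8   7   7   6   6   6   7   8   8   7   4   7   4   7   5   4   4   5   6   5   2   3   4   6   7   8   8   5   9   8   9   9   8   7   7   9   8   9   6   8   4   7   6   8   7   8   6   6   6
```

Run:
```python
from h import *
np.set_printoptions(precision=2,suppress=True,linewidth=250)
E0=np.array([.5786,.0018,.166]);yaw=-.07;L=.52
n=np.array([np.cos(yaw)*np.cos(L),np.sin(yaw)*np.cos(L),np.sin(L)]);z=np.array([-np.cos(yaw)*np.sin(L),-np.sin(yaw)*np.sin(L),np.cos(L)]);y=np.cross(z,n)
a=load('s0');g=a['image'].astype(int).sum(2)/3.
print('back-top edge, front-top edge, ends',proj(a,[E0-.003*n+.08*y,E0-.003*n-.08*y,E0+.003*n+.08*y,E0+.003*n-.08*y]))
for c in(286,290,295,300,320,325,330):
    # predicted row of back-top edge at this column
    P=proj(a,[E0-.003*n+t*y for t in np.linspace(-.08,.08,81)]);r=np.interp(c,P[:,0],P[:,1])
    k=int(r);print(c,'pred %.1f'%r,k-6,g[k-6:k+8,c].round(0).astype(int))
w=load('w18');s=load('s18')
def rel(p,q):
    X,e=tri((w,p),(s,q));d=X-E0;return np.round([d@n*1e3,d@y*1e3,d@z*1e3,e*1e3],1)
for l,p,q in(('back -y',(281.9,206.7),(317.5,167.3)),('back +y',(280.9,176.7),(326,174.2)),('front -y in',(324,206.7),(306,170)),):print(l,rel(p,q))
gw=w['image'].astype(int).sum(2)//3
for r in range(92,118,2): print(r,gw[r,282:320])
```

```text
back-top edge, front-top edge, ends [[333.63 217.93]
 [282.74 177.7 ]
 [332.05 218.65]
 [281.03 178.21]]
286 pred 180.3 174 [122 122 122 121 118 113 105  95  85  82  84  95 104 109]
290 pred 183.4 177 [122 121 120 121 119 115 107  98  90  84  85  93 102 108]
295 pred 187.4 181 [120 121 123 122 119 114 108 100  89  83  85  93 104 109]
300 pred 191.3 185 [120 122 121 120 118 114 108  99  88  83  85  94 104 109]
320 pred 207.2 201 [124 124 127 126 123 116 109  99  89  83  84  94 104 109]
325 pred 211.1 205 [126 126 126 125 122 118 108  96  86  82  82  83  82  79]
330 pred 215.1 209 [123 122 123 124 122 119 110  98  89  80  79  79  81  84]
back -y [-18.4 -14.5  68.9   0.3]
back +y [-17.7  13.4  68.2   0.8]
front -y in [ 21.9 -15.7  69.9   0.4]
92 [150 150 147 150 156 151 145 150 156 155 155 147 149 148 151 152 152 154 155 157 160 152 154 153 148 144 149 147 154 154 156 152 150 152 153 153 156 155]
94 [153 151 155 149 149 154 150 149 152 153 155 156 150 154 152 153 147 152 159 157 153 150 152 153 155 156 152 152 150 151 152 156 153 151 154 154 157 156]
96 [151 154 151 147 147 155 155 156 
[... 999 characters left out ...]
 91 113 129 151 154 151 152 159 149 153 152 152 157 152 153 156 151]
110 [110 111 114 114 113 111 110 115 114 108 108 110 111  95  64  78 128 141 143 146 135  96 114 110 123 154 152 151 157 152 152 155 152 152 151 148 151 150]
112 [101 105 104 107 100 105 106 103 106 100  98  98  94  92  73  80 130 142 141 144 137 107 121 124 136 153 151 146 158 157 154 154 151 147 143 149 150 154]
114 [ 63  67  66  64  67  66  69  60  64  74  92  93  93  90  79  79 129 141 142 143 141 136 160 151  97 135 130 123 163 158 155 154 153 147 148 148 149 150]
116 [ 64  64  67  68  66  70  69  68  66  73  96  93  95  92  79  78 124 141 137 127 140 129 161 149  90  93  96 129 158 154 148 150 150 147 152 152 155 152]
```

Lever ends measure 69 ±1 mm above the board's edge (67 when home, 75 with the pad free), centred at n=+2 mm and lateral −0.5 mm. So it's essentially home, with up to ~2 mm in doubt. To be sure, I'll press gently and straight on the lever ends with the fingertips, which cannot draw the clip back.

Run:
```python
from h import *
E0=np.array([.5786,.0018,.166]);yaw=-.07;L=.52
n=np.array([np.cos(yaw)*np.cos(L),np.sin(yaw)*np.cos(L),np.sin(L)]);z=np.array([-np.cos(yaw)*np.sin(L),-np.sin(yaw)*np.sin(L),np.cos(L)]);y=np.cross(z,n)
s=ctrl.get_state();print(s['eef_pos'],s['qpos'],(np.array(s['eef_pos'])-E0)@np.c_[n,y,z])
plan(E0+.002*n+.106*z,tool(yaw,L),2)
```

```text
[0.49982466 0.00626211 0.31150459] [-0.24391425 -0.55509627  2.24758623  0.13172037  0.84117324 -0.22562449] [ 0.00383218 -0.00105859  0.16547279]
turn [ 0.0495  0.0012 -0.0023]
[0.0006, -0.0039, 0.0295]
[0.0006, -0.0024, 0.0297]
```

Call:
drive_tool --moves '[[[0.05, 0.001, -0.002], [0, -0.002, 0], 0.035], [[0.05, 0.001, -0.002], [0, 0, 0], 0.035], [[0, 0, 0], [0, 0, 0], 0.035], [[0, 0, 0], [0, 0, 0.015], 0.035], [[0, 0, 0], [0, 0, 0], 0.035]]'

```text
time: 14.18
eef_pos: [0.5052, 0.006, 0.2946]
tcp_rot: [0.708, 0.659, 0.174, 0.186]
contact_force: [-1.0, -0.3, -0.6]
opening: 0.41
finger_force: 0.0
```

```bash
cat > n.py <<'E'
from h import *
np.set_printoptions(precision=4,suppress=True)
E0=np.array([.5786,.0018,.166]);yaw=-.07;L=.52
n=np.array([np.cos(yaw)*np.cos(L),np.sin(yaw)*np.cos(L),np.sin(L)]);z=np.array([-np.cos(yaw)*np.sin(L),-np.sin(yaw)*np.sin(L),np.cos(L)]);y=np.cross(z,n);B=np.c_[n,y,z]
s=ctrl.get_state();print(s['time'],s['opening']*85.4,'nyz',(np.array(s['eef_pos'])-E0)@B*1e3,'F',np.array(s['contact_force'])@B)
plan(E0+.002*n+.09*z,tool(yaw,L),1)
E
python3 n.py
```

```text
14.175 35.01230551246014 nyz [  0.1236  -0.9474 148.1629] F [-1.151  -0.3468  0.002 ]
turn [-0.005  -0.0004 -0.001 ]
[0.0009, 0.0022, 0.0582]
```

Call:
drive_tool --moves '[[[-0.005, 0, 0], [0.001, 0.002, 0.025], 0.03], [[0, 0, 0], [0, 0, 0.025], 0.03], [[0, 0, 0], [0, 0, 0], 0.03], [[0, 0, 0], [0, 0, 0], 0.03]]'

```text
time: 14.68
eef_pos: [0.5327, 0.0049, 0.2562]
tcp_rot: [0.707, 0.658, 0.177, 0.19]
contact_force: [-0.5, 0.9, -0.2]
opening: 0.354
finger_force: 0.0
```

```bash
python3 n.py
```

```text
14.675 30.238026293465463 nyz [  4.9192  -0.1257 101.1552] F [-0.6002  0.9047  0.1233]
turn [ 0.0056  0.0004 -0.0006]
[0.0001, -0.003, 0.0111]
```

Call:
drive_tool --moves '[[[0, 0, 0], [0, 0, 0.004], 0.03], [[0, 0, 0], [0, 0, 0.002], 0.03], [[0, 0, 0], [0, 0, 0], 0.03]]'

```text
time: 15.05
eef_pos: [0.5357, 0.0047, 0.2506]
tcp_rot: [0.707, 0.658, 0.177, 0.19]
contact_force: [0.1, -0.9, -0.4]
opening: 0.353
finger_force: 0.0
```

```bash
python3 n.py
```

```text
15.05 30.18771718773212 nyz [ 4.7142 -0.1284 94.773 ] F [-0.0682 -0.8919 -0.4251]
turn [ 0.0052  0.0004 -0.0006]
[0.0001, -0.0027, 0.0048]
```

Correct y by −2.5 mm, then step in.

Call:
drive_tool --moves '[[[0.005, 0, 0], [0, -0.0025, 0.003], 0.03], [[0, 0, 0], [0, 0, 0.002], 0.03], [[0, 0, 0], [0, 0, 0], 0.03]]'

```text
time: 15.42
eef_pos: [0.536, 0.0047, 0.2445]
tcp_rot: [0.707, 0.659, 0.175, 0.188]
contact_force: [-1.1, -0.4, 0.8]
opening: 0.352
finger_force: 0.0
```

Call:
drive_tool --moves '[[[0, 0, 0], [0, 0, 0.002], 0.03], [[0, 0, 0], [0, 0, 0], 0.03]]'

```text
time: 15.68
eef_pos: [0.537, 0.0046, 0.2429]
tcp_rot: [0.707, 0.659, 0.175, 0.188]
contact_force: [0.3, -0.5, 0.1]
opening: 0.351
finger_force: 0.0
```

```bash
python3 n.py
```

```text
15.675 29.94937537338662 nyz [ 2.0485 -0.1354 87.4524] F [ 0.3565 -0.4668 -0.1406]
turn [-0.0004  0.0003 -0.0007]
[0.0001, -0.0, -0.0025]
```

Call:
drive_tool --moves '[[[0, 0, 0], [0, 0, 0.0015], 0.03], [[0, 0, 0], [0, 0, 0], 0.03]]'

```text
time: 15.92
eef_pos: [0.5377, 0.0045, 0.2417]
tcp_rot: [0.707, 0.659, 0.175, 0.188]
contact_force: [0.1, 0.1, 0.0]
opening: 0.351
finger_force: 0.0
```

Call:
drive_tool --moves '[[[0, 0, 0], [0, 0, 0.0015], 0.03], [[0, 0, 0], [0, 0, 0], 0.03]]'

```text
time: 16.18
eef_pos: [0.5385, 0.0045, 0.2403]
tcp_rot: [0.707, 0.659, 0.175, 0.188]
contact_force: [0.1, -0.2, -0.4]
opening: 0.351
finger_force: 0.0
```

Call:
drive_tool --moves '[[[0, 0, 0], [0, 0, 0.0015], 0.03], [[0, 0, 0], [0, 0, 0], 0.03]]'

```text
time: 16.42
eef_pos: [0.5392, 0.0044, 0.239]
tcp_rot: [0.707, 0.659, 0.175, 0.188]
contact_force: [-0.1, 0.1, 0.9]
opening: 0.353
finger_force: 0.0
```

```bash
python3 n.py
```

```text
16.425 30.174701710405344 nyz [ 2.0429 -0.1493 82.9788] F [0.3388 0.098  0.8379]
turn [-0.0003  0.0004 -0.0007]
[0.0001, -0.0, -0.007]
```

Call:
drive_tool --moves '[[[0, 0, 0], [0, 0, 0.001], 0.03], [[0, 0, 0], [0, 0, 0], 0.03]]'

```text
time: 16.68
eef_pos: [0.5397, 0.0044, 0.2382]
tcp_rot: [0.707, 0.659, 0.175, 0.188]
contact_force: [-0.3, -0.1, -0.1]
opening: 0.348
finger_force: 0.0
```

Call:
drive_tool --moves '[[[0, 0, 0], [0, 0, 0.001], 0.03], [[0, 0, 0], [0, 0, 0], 0.03]]'

```text
time: 16.92
eef_pos: [0.5402, 0.0044, 0.2373]
tcp_rot: [0.707, 0.659, 0.175, 0.188]
contact_force: [0.1, 0.9, 0.3]
opening: 0.35
finger_force: 0.0
```

```bash
python3 n.py
```

```text
16.925 29.868938782231258 nyz [ 2.0626 -0.1373 81.0157] F [0.134  0.862  0.2209]
turn [-0.0003  0.0003 -0.0007]
[0.0001, -0.0001, -0.009]
```

Run:
```python
from h import *
w=snap('wrist','w20');im=w['image'].astype(int);g=im.sum(2)//3
rg=im[:,:,0]-im[:,:,1]
for r in range(212,276,6): print(r,''.join('R' if a>80 else 'r' if a>25 else ('#' if b<60 else '+' if b<110 else '.') for a,b in zip(rg[r,250:395],g[r,250:395])))
s=ctrl.get_state();p=np.array(s['eef_pos']);R=Ro.from_quat(s['tcp_rot'])
print(proj(w,[R.apply([x,yy,.017])+p for yy in(-.015,.015) for x in(-.011,.011)]))
```

```text
212 ++++++++.+##############################rRRRRRRRRRRRRRRRRRRRRRRRrrr+++++++++++++++++rrrrrrrrrrrrrrrrrrrrRRRRRRr..................................
218 +++++++...........+++###################rRRRrRRRRRRRrrrrrrrrrRRrrr+++++++++++++++++++rrrrrrrrrrrrrrrrrrRRRRRRRr..................................
224 ........................++++++++++######rRRRRRRRrRRrrrrrrrrrrRr...+++++++++++++++++.....rrrrrrrrrrrrrrrRRRRRRr...................................
230 ...........+++++....++++++++++++++++++++.rrrrrrrrrrrrrrrrrr.......+++++....................rrrrrrrrrrrrRRRRRRr...................................
236 .....................+++++++..++++++++++#####rrrrrrrrrr+..........+++++.......................rrrrrr#####++++++++++..............................
242 ...................++#######++++++++++#######rrrrrrr..............+++++...........................rr#######+++++++++++#######+...................
248 ...............###########+++++++++++#########rr+...................................................+#######++++++++++++##########+..............
254 ............############+++++++++++##########+......................................................##########+++++++++++++##########............
260 .........#############+++++++++++############+......................................................############+++++++++++++##########+.........
266 ..+#########################+...+#+##########+......................................................############++++++#########################..
272 ############################################+........................................................#################################++#########
[[299.52011657 240.07329026]
 [298.79235034 208.91347011]
 [344.14087914 240.10620681]
 [344.88837481 208.94681252]]
```

No contact yet where the lever ends should be, so the thin fingertips may be passing between the levers. I'll retract, open slightly to stand over the lever ends, and step in again.

Call:
drive_tool --moves '[[[0, 0, 0], [0, 0, -0.012], 0.03], [[0, 0, 0], [0, 0, 0], 0.037], [[0, 0, 0], [0, 0, 0.003], 0.037], [[0, 0, 0], [0, 0, 0.003], 0.037], [[0, 0, 0], [0, 0, 0], 0.037]]'

```text
time: 17.6
eef_pos: [0.5371, 0.0046, 0.2418]
tcp_rot: [0.707, 0.659, 0.175, 0.188]
contact_force: [-0.4, -0.8, 0.5]
opening: 0.433
finger_force: 0.0
```

Call:
drive_tool --moves '[[[0, 0, 0], [0, 0, 0.0015], 0.037], [[0, 0, 0], [0, 0, 0], 0.037]]'

```text
time: 17.85
eef_pos: [0.538, 0.0045, 0.2411]
tcp_rot: [0.707, 0.659, 0.175, 0.188]
contact_force: [-0.0, -0.2, 0.2]
opening: 0.432
finger_force: 0.0
```

Call:
drive_tool --moves '[[[0, 0, 0], [0, 0, 0.0015], 0.037], [[0, 0, 0], [0, 0, 0], 0.037]]'

```text
time: 18.1
eef_pos: [0.5387, 0.0045, 0.2399]
tcp_rot: [0.707, 0.659, 0.175, 0.188]
contact_force: [-0.3, 0.0, 0.0]
opening: 0.433
finger_force: 0.0
```

Call:
drive_tool --moves '[[[0, 0, 0], [0, 0, 0.0015], 0.037], [[0, 0, 0], [0, 0, 0], 0.037]]'

```text
time: 18.35
eef_pos: [0.5395, 0.0044, 0.2386]
tcp_rot: [0.707, 0.659, 0.175, 0.188]
contact_force: [-0.2, 0.7, -0.8]
opening: 0.431
finger_force: 0.0
```

```bash
python3 n.py
```

```text
18.35 36.83908577922207 nyz [ 2.034  -0.1435 82.4889] F [-0.6009  0.683  -0.597 ]
turn [-0.0003  0.0003 -0.0007]
[0.0001, -0.0, -0.0075]
```

Call:
drive_tool --moves '[[[0, 0, 0], [0, 0, 0.0015], 0.037], [[0, 0, 0], [0, 0, 0], 0.037]]'

```text
time: 18.6
eef_pos: [0.5402, 0.0044, 0.2373]
tcp_rot: [0.707, 0.659, 0.175, 0.188]
contact_force: [-0.0, -0.8, 0.0]
opening: 0.433
finger_force: 0.0
```

Call:
drive_tool --moves '[[[0, 0, 0], [0, 0, 0.0015], 0.037], [[0, 0, 0], [0, 0, 0], 0.037]]'

```text
time: 18.85
eef_pos: [0.5409, 0.0043, 0.236]
tcp_rot: [0.707, 0.659, 0.175, 0.188]
contact_force: [0.2, -0.8, 0.0]
opening: 0.436
finger_force: 0.0
```

Call:
drive_tool --moves '[[[0, 0, 0], [0, 0, 0.0015], 0.037], [[0, 0, 0], [0, 0, 0], 0.037]]'

```text
time: 19.1
eef_pos: [0.5417, 0.0043, 0.2347]
tcp_rot: [0.707, 0.659, 0.175, 0.188]
contact_force: [-0.1, 0.6, 0.5]
opening: 0.435
finger_force: 0.0
```

Call:
drive_tool --moves '[[[0, 0, 0], [0, 0, 0.0015], 0.037], [[0, 0, 0], [0, 0, 0], 0.037]]'

```text
time: 19.35
eef_pos: [0.5424, 0.0042, 0.2334]
tcp_rot: [0.707, 0.659, 0.175, 0.188]
contact_force: [-0.9, 0.7, -0.3]
opening: 0.436
finger_force: 0.0
```

```bash
python3 n.py|head -1
python3 - <<'E'
from h import *
w=snap('wrist','w21');im=w['image'].astype(int);g=im.sum(2)//3
rg=im[:,:,0]-im[:,:,1]
for r in range(200,268,3): print(r,''.join('R' if a>80 else 'r' if a>25 else ('#' if b<60 else '+' if b<110 else '.') for a,b in zip(rg[r,270:380],g[r,270:380])))
E
```

```text
19.35 37.26184086345972 nyz [ 2.0253 -0.1219 76.4899] F [-0.9301  0.6356  0.2315]
200 ++++++++++++++++++++++++++++rrrrrRRRRRRRRRRRRrr+++++++++++++++++rrrrrrrrrrrrrrrrrrr...........................
203 +++++++++++++++++++++++++rrrrrrrRRRRRRRRRRRrrrr+++++++++++++++++rrrrrrrrrrrrrrrrrrrrrr........................
206 #####+++++++++++++++++rrrrrrrRRRRRRRRRRRRRRrrrr+++++++++++++++++rrrrrrrrrrrrrrrrrrrrrrrr......................
209 ############+++++++rRRRRRRRRRRRRRRRRRRRRrRRRrrr+++++++++++++++++rrrrrrrrrrrrrrrrrrrrrrrrrRrr..................
212 ###################rRRRRRRRrRRRRRRRRRRRrrrRRrrr+++++++++++++++++rrrrrrrrrrrrrrrrrrrrRRRRRRRr..................
215 ############+######rRRRRRRRRRRRRRRrRRrrrrrRRrr++++++++++++++++++rrrrrrrrrrrrrrrrrrrrRRRRRRRr..................
218 ###################rRRRrRRRrRRRRRRrrrrrrrrrRrr+++++++++++++++++++rrrrrrrrrrrrrrrrrrrRRRRRRRr..................
221 ..+################rRRRRRRRRRRRRRRrrrrrrrrrrrr+++++++++++++++++++rrrrrrrrrrrrrrrrrrrRRRRRRRr..................
224 ...++++++++########rRRRRRRRRRRRrrrrrrrrrrrrr..+++++++++++++++++...rrrrrrrrrrrrrrrrrrRRRRRRR...
[... 926 characters left out ...]
++++++++##
251 ++++++++##########+..rrrrrrrr.....................................................rRRRr##########++++++++++++#
254 +++++++############...................................................................+###########++++++++++++
257 ++++++#############+..................................................................+############+++++++++++
260 +++++##############...................................................................+#############++++++++++
263 ++++##############+...................................................................+##############+++++++++
266 ++++##############+...................................................................+##############++++++###
```

In the image the fingertips are still above the lever ends, so I'll keep stepping down, watching the force.

Call:
drive_tool --moves '[[[0, 0, 0], [0, 0, 0.002], 0.037], [[0, 0, 0], [0, 0, 0.002], 0.037], [[0, 0, 0], [0, 0, 0], 0.037]]'

```text
time: 19.77
eef_pos: [0.5444, 0.0041, 0.2297]
tcp_rot: [0.707, 0.659, 0.175, 0.188]
contact_force: [0.9, -0.3, 0.2]
opening: 0.432
finger_force: 0.0
```

Call:
drive_tool --moves '[[[0, 0, 0], [0, 0, 0.002], 0.037], [[0, 0, 0], [0, 0, 0], 0.037]]'

```text
time: 20.02
eef_pos: [0.5454, 0.004, 0.2281]
tcp_rot: [0.707, 0.659, 0.175, 0.188]
contact_force: [-0.0, -0.8, 0.7]
opening: 0.437
finger_force: 0.0
```

Call:
drive_tool --moves '[[[0, 0, 0], [0, 0, 0.002], 0.037], [[0, 0, 0], [0, 0, 0], 0.037]]'

```text
time: 20.27
eef_pos: [0.5464, 0.0039, 0.2264]
tcp_rot: [0.707, 0.659, 0.175, 0.188]
contact_force: [-0.2, -0.4, 0.5]
opening: 0.436
finger_force: 0.0
```

Call:
drive_tool --moves '[[[0, 0, 0], [0, 0, 0.002], 0.037], [[0, 0, 0], [0, 0, 0], 0.037]]'

```text
time: 20.52
eef_pos: [0.5474, 0.0039, 0.2247]
tcp_rot: [0.707, 0.659, 0.175, 0.188]
contact_force: [0.4, 0.6, 1.0]
opening: 0.434
finger_force: 0.0
```

Call:
drive_tool --moves '[[[0, 0, 0], [0, 0, 0.002], 0.037], [[0, 0, 0], [0, 0, 0], 0.037]]'

```text
time: 20.78
eef_pos: [0.5484, 0.0038, 0.2229]
tcp_rot: [0.707, 0.659, 0.175, 0.188]
contact_force: [-0.2, 0.3, 0.5]
opening: 0.433
finger_force: 0.0
```

Call:
drive_tool --moves '[[[0, 0, 0], [0, 0, 0.002], 0.037], [[0, 0, 0], [0, 0, 0], 0.037]]'

```text
time: 21.02
eef_pos: [0.5494, 0.0037, 0.2212]
tcp_rot: [0.707, 0.659, 0.175, 0.188]
contact_force: [0.4, 0.5, 0.8]
opening: 0.435
finger_force: 0.0
```

```bash
python3 n.py|head -1
python3 - <<'E'
from h import *
w=snap('wrist','w22');im=w['image'].astype(int);g=im.sum(2)//3
rg=im[:,:,0]-im[:,:,1]
for r in range(200,276,4): print(r,''.join('R' if a>80 else 'r' if a>25 else ('#' if b<60 else '+' if b<110 else '.') for a,b in zip(rg[r,270:380],g[r,270:380])))
E
```

```text
21.025 37.16165651823642 nyz [ 1.9873 -0.1469 62.4278] F [0.7021 0.5549 0.4627]
200 +++++++++++++++++++++++++++++++#rrrrrrRRRRRRRR#++++++++++++++++++rrrrrrrrrrrrrrr..............................
204 ++++++++++++++++++++++++++++rrrrrrRRRRRRRRRRrrr++++++++++++++++++rrrrrrrrrrrrrrrrrr...........................
208 ++++++++++++++++++++++++rrrrrrrRRRRRRRRRRRRrrrr++++++++++++++++++rrrrrrrrrrrrrrrrrrrrrr.......................
212 #########+++++++++++rrrrrrrrRRRRRRRRRRRRRRRrrrr++++++++++++++++++rrrrrrrrrrrrrrrrrrrrrrrrr....................
216 #################rrrrrrrrRRRRRRRRRRRRRRrrrrrrrr++++++++++++++++++rrrrrrrrrrrrrrrrrrrrrrrrrrrrr................
220 ################rRRRRRRRRRRRRRRRRRRRRRrrrrrrrrr++++++++++++++++++rrrrrrrrrrrrrrrrrrrrrrRRRRRRRr...............
224 +###############rRRRRRRRRrRRRRRRRRRrrrrrrrrrrr+++++++++++++++++++rrrrrrrrrrrrrrrrrrrrrrRRRRRRRr...............
228 .+++++++########rRRRRRRRRRRRRRRRRrrrrrrrrrrrrr++++++++++++++++++..rrrrrrrrrrrrrrrrrrrrrRRRRRRRr...............
232 +++++++++++++++##rRRRRRRRrrRrrRrrrrrrrrrrr+...++++++++++++++++++.....rrrrrrrrrrrrrrrrrrrrrrrrr..
[... 464 characters left out ...]
+++++++###
252 ++++++++###########rrrrrrrrrrrr+...............................................rrrrrrrr##########++++++++++++#
256 ++++++#############rrrrrrrrrrr...................................................rrrrr#############+++++++++++
260 +++++##############rrrrrrrr........................................................rrr##############++++++++++
264 ++++###############...................................................................+##############+++++++++
268 ++++##############+....................................................................##############+++++####
272 ++++##############.....................................................................+#############++++#####
```

Call:
drive_tool --moves '[[[0, 0, 0], [0, 0, 0.0015], 0.037], [[0, 0, 0], [0, 0, 0], 0.037]]'

```text
time: 21.32
eef_pos: [0.5501, 0.0037, 0.22]
tcp_rot: [0.707, 0.659, 0.175, 0.188]
contact_force: [-0.3, 0.8, 0.4]
opening: 0.429
finger_force: 0.0
```

Call:
drive_tool --moves '[[[0, 0, 0], [0, 0, 0.0015], 0.037], [[0, 0, 0], [0, 0, 0], 0.037]]'

```text
time: 21.58
eef_pos: [0.5509, 0.0036, 0.2186]
tcp_rot: [0.707, 0.659, 0.175, 0.188]
contact_force: [-0.0, -0.3, -0.4]
opening: 0.435
finger_force: 0.0
```

Call:
drive_tool --moves '[[[0, 0, 0], [0, 0, 0.0015], 0.037], [[0, 0, 0], [0, 0, 0], 0.037]]'

```text
time: 21.82
eef_pos: [0.5516, 0.0035, 0.2173]
tcp_rot: [0.707, 0.659, 0.175, 0.188]
contact_force: [0.2, 0.3, -0.2]
opening: 0.43
finger_force: 0.0
```

Call:
drive_tool --moves '[[[0, 0, 0], [0, 0, 0.0015], 0.037], [[0, 0, 0], [0, 0, 0], 0.037]]'

```text
time: 22.08
eef_pos: [0.5523, 0.0035, 0.216]
tcp_rot: [0.707, 0.659, 0.175, 0.188]
contact_force: [-1.0, -0.1, 0.2]
opening: 0.433
finger_force: 0.0
```

Call:
drive_tool --moves '[[[0, 0, 0], [0, 0, 0.0015], 0.037], [[0, 0, 0], [0, 0, 0], 0.037]]'

```text
time: 22.32
eef_pos: [0.5531, 0.0035, 0.2148]
tcp_rot: [0.707, 0.659, 0.175, 0.188]
contact_force: [0.2, -0.1, -0.1]
opening: 0.435
finger_force: 0.0
```

Call:
drive_tool --moves '[[[0, 0, 0], [0, 0, 0.0015], 0.037], [[0, 0, 0], [0, 0, 0], 0.037]]'

```text
time: 22.58
eef_pos: [0.5541, 0.0033, 0.2139]
tcp_rot: [0.707, 0.659, 0.175, 0.188]
contact_force: [0.2, -1.4, -0.1]
opening: 0.428
finger_force: 0.4
```

Call:
drive_tool --moves '[[[0, 0, 0], [0, 0, 0.0015], 0.037], [[0, 0, 0], [0, 0, 0], 0.037]]'

```text
time: 22.82
eef_pos: [0.5555, 0.0032, 0.2141]
tcp_rot: [0.707, 0.659, 0.176, 0.189]
contact_force: [-3.7, 0.7, 4.6]
opening: 0.431
finger_force: 3.1
```

Contact at last: ~6 N axial. A little more, up to ~12 N.

Call:
drive_tool --moves '[[[0, 0, 0], [0, -0.0003, 0.0012], 0.037], [[0, 0, 0], [0, 0, 0], 0.037]]'

```text
time: 23.08
eef_pos: [0.5559, 0.0032, 0.2142]
tcp_rot: [0.707, 0.659, 0.176, 0.189]
contact_force: [-7.7, 0.6, 10.1]
opening: 0.439
finger_force: 6.8
```

```bash
python3 n.py|head -1
python3 - <<'E'
from h import *
w=snap('wrist','w23');im=w['image'].astype(int);g=im.sum(2)//3
rg=im[:,:,0]-im[:,:,1]
for r in range(172,276,5): print(r,''.join('R' if a>80 else 'r' if a>25 else ('#' if b<60 else '+' if b<110 else '.') for a,b in zip(rg[r,270:380],g[r,270:380])))
E
```

```text
23.075 37.46759715469719 nyz [ 4.1859 -0.1824 53.1054] F [-1.7087  0.0581 12.5717]
172 ++++++++++++++++++++++++++++++++++++++++++++++++..............++++..............................+.............
177 +++++++++++++++++++++++++++++++++++++++++######+............+###++............................................
182 ++++++++++++++++++++++++++++++++++++++rrrrrr###++...........+##rrrrrr.........................................
187 +++++++++++++++++++++++++++++++++++++#rrrrrr++++...............+rrrrrr........................................
192 ++++++++++++++++++++++++++++++++++++rRRRRRRr++++...............rrrRRRRRr......................................
197 +++++++++++++++++++++++++++++++++++rrrrrrRRr++++...............rrrrrrrrrr.....................................
202 ++++++++++++++++++++++++++++++rrrrrrrRRRRRRr++++.......++++++++rrrrrrrrrrrrrrr................................
207 ++++++++++++++++++++++++++rrrrrrrRRRRRRRRrrr+++++++++++++++++++rrrrrrrrrrrrrrrrrrr............................
212 ++++++++++++++++++++++rrrrrrrRRRRRRRRRRRRrrr+++++++++++++++++++rrrrrrrrrrrrrrrrrrrrrrrr......
[... 697 characters left out ...]
+++++++###
247 +++++++++##########rrrrrrrrrrrrrrrr........+++++.........................rrrrrrrrrrrrr##########++++++++++++##
252 ++++++++###########rrrrrrrrrrrrr+..........+++++............................rrrrrrrrrr###########++++++++++++#
257 ++++++#############rrrrrrrrrrr.................................................rrrrrrr#############+++++++++++
262 ++++###############rrrrrrrr+.....................................................rrrrr###############+++++++++
267 ++++###############rrrrrr...........................................................rr###############++++++###
272 ++++##############...rr................................................................+#############++++#####
```

12.6 N with no axial give, so it's a hard stop: the pad is home. The finger force is just half the axial load, so contact is end-on. Withdrawing straight back.

Call:
drive_tool --moves '[[[0, 0, 0], [0, 0, -0.003], 0.037], [[0, 0, 0], [0, 0, -0.003], 0.037], [[0, 0, 0], [0, 0, -0.015], 0.037], [[0, 0, 0], [0, 0, -0.04], 0.037], [[0, 0, 0], [0, 0, -0.05], 0.037]]'

```text
time: 23.75
eef_pos: [0.4986, 0.0074, 0.3075]
tcp_rot: [0.707, 0.659, 0.174, 0.187]
contact_force: [1.0, 0.3, 1.2]
opening: 0.433
finger_force: 0.0
```

Call:
drive_tool --moves '[[[0, 0, 0], [0, 0, 0], 0.037], [[0, 0, 0], [0, 0, 0], 0.037]]'

```text
time: 24.0
eef_pos: [0.4996, 0.0073, 0.3074]
tcp_rot: [0.707, 0.659, 0.175, 0.188]
contact_force: [-0.6, 0.1, -0.4]
opening: 0.433
finger_force: 0.0
```

```bash
python3 n.py|head -1
python3 - <<'E'
from h import *
a=snap('scene','s24');t=snap('top','t24');snap('wrist','w24')
b=load('s18');d=np.abs(a['image'].astype(int)-b['image']).sum(2)
print('diff in clip area',(d[160:222,285:335]>40).sum())
# chart position vs start: squares' colours in the scene
c=load('s0');d=np.abs(a['image'].astype(int)-c['image']).sum(2)
print('chart lower part diff',(d[215:260,262:330]>45).sum())
for n,box in(('basket',(385,225,465,300)),('jar',(350,315,405,370)),('moulds',(145,70,220,122)),('card',(220,270,290,335))):
    x0,y0,x1,y1=box;print(n,(d[y0:y1,x0:x1]>45).sum())
im=a['image'].astype(int);q=im[:,:,0]-im[:,:,1]
for r in (166,167,168,169,170,171): print(r,q[r,300:324])
E
```

```text
24.0 37.02082932219011 nyz [  1.5351  -0.0864 162.0669] F [-0.6972  0.0693 -0.0285]
diff in clip area 145
chart lower part diff 24
basket 0
jar 0
moulds 0
card 0
166 [ 7  7  7  7  8  7  7  7  7  7  8  8  7  6  7 10 17 18 13  6  4  4  4  5]
167 [ 8  7  8  8  7  6  8  7  8  7  8  7  6  6  8 20 39 44 30 15  7  4  4  3]
168 [ 8  7  8  8  8  8  9  8  7  7  6  5  5  7 14 35 61 70 56 35 22 12  6  5]
169 [ 7  7  8  7 11 15 14 11  9  7  6  6  6  9 25 53 78 86 77 62 47 31 15  7]
170 [ 7  8  8 11 18 29 31 21 13  9  6  5  7 17 42 69 85 88 88 82 73 56 33 16]
171 [ 7  8  8 12 25 47 55 41 27 17  9  6 11 28 57 80 89 92 89 89 86 77 58 39]
```

Clip seated and in line within ~2°; bystanders and chart unmoved. Handing in.

```bash
python3 -c "
from plant import ctrl
print(ctrl.sign_off())"
```

```text
the job is handed in; nothing more can be done
None
```

The red clip now holds the chart to the grey stand's board at mid-edge, about 2° off the board's line. The pad looks home: a 12.6 N press met a hard stop. The basket, jar, mould block and chart look unmoved, and the job was handed in at about 24 s with the robot clear; the first push peaked near 25 N before I backed off.

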